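Load an elbow bracket in the angled drilling jig

TASK

Load the hardwood elbow bracket into the angled drilling jig: turn it until its outline matches the cutout in the template on the jig's sloping face and seat it fully home, flat on the face, then let go of it. The template is locked a little to one side or the other, so feel for the cutout (or look) and do not force the bracket in. Leave the try square, the glue bottle and the offcut where they are.

Things in the scene. Friction and masses are not known exactly. Their poses are not given: they have to be found in the camera images.
- bracket_mid (a point): The bracket: flat brown hardwood elbow (L), 32 mm thick, about 170 g, loose on the bench, the face with two pencil crosses up; it needs turning, not flipping. This point: half-way up, on the long arm's centre line, 80 mm from the square heel end, 50 mm from the round tip; a good place to grip across the 44 mm arm. Axes: x to the round tip, y to the side of the short arm, z out of the top face.
- bracket_tip (a point): Middle of the bracket's round tip (50 mm along x from bracket_mid, half-way up); axes as bracket_mid. The long arm is 44 mm wide and 130 mm long in all; its tip is a half circle of radius 22 mm.
- bracket_toe (a point): Middle of the square end of the bracket's short arm (x = -60, y = 70 mm from bracket_mid, half-way up); axes as bracket_mid. The short arm is 40 mm wide (x -80 to -40 mm) and leaves the long arm's side at y = 22 mm. Sides are plain and square.
- jig: The whole angled drilling jig, fixed to the bench: plywood base 270 x 240 x 18 mm, sloping face on top, rear stand. Origin: centre of the base's underside; x level, from the low front edge of the slope to its back, y across, z up.
- face_mid (a point): Middle of the upper surface of the jig's sloping face (240 x 240 mm, 30 degrees from level), which is also the floor of the cutout. Axes: x straight up the slope, y level across it, z square out of it. Seated, the bracket's axes are parallel to these: round tip uppermost, short arm at the bottom towards +y, bracket_mid at x = 15, z = 16, y = -24 + s mm; s: see template_home.
- template_home (a point): Template: pale board 12 mm thick on the dark face, 210 (x) by 170 mm (y), with a through cutout of the bracket's outline, 1 mm bigger all round. It is locked solid, shifted by an unknown s = -8 to +8 mm along the face's y. This point, fixed to the face at x = 15, y = -24, z = 12 mm, lies on the centre line of the cutout's long arm, level with the board's top, only when s = 0. Axes as face_mid.
- knob_left (a point): Top of the left one of two black star knobs that lock the template, 37 mm above the face, 36 mm across, at x = 87, y = 55 mm from face_mid (the other at y = -55 mm). Axes as face_mid. Along the bottom edge of the face runs a wooden ledge 13 mm wide, 12 mm high. Leave both as they are.
- square_mid (a point): Bystander: try square lying flat, dark wooden stock 115 x 18 x 20 mm (along its x), steel blade 150 mm long out to its +y; this point is the middle of the stock. Leave alone.
- bottle_mid (a point): Bystander: white glue bottle, 60 mm across, 170 mm tall; this point is half-way up. Leave alone.
- offcut_mid (a point): Bystander: pale timber offcut 110 x 48 x 40 mm; this point is its centre. Leave alone.
Things that resemble listed ones, but are neither listed nor needed, are in the scene too. There is more than one size of the part that bears bracket_mid; the job needs the middle-sized.

How it is judged (in metres and radians):
At the end, for the whole second after the job is handed in: The bracket lies in the template's cutout, right way round, flat on the face: its underside within 2.5 mm of the face, tipped less than 1.7 degrees from it, within 3.4 degrees of straight, at rest and released. Try square, glue bottle and offcut are within 20 mm of where they started (z of bracket_mid in the frame of face_mid between 0.013 and 0.0185 m and x of bracket_mid in the frame of face_mid between 0.011 and 0.019 m and y of bracket_mid in the frame of face_mid between -0.036 and -0.012 m and angle between the z axis of bracket_mid and the z axis of face_mid, either way round below 0.03 rad and angle between the x axis of bracket_mid and the x axis of face_mid, either way round below 0.06 rad and distance of each of square_mid, bottle_mid, offcut_mid from where it was at the start of the episode below 0.02 m and linear speed of bracket below 0.01 m/s); the robot touches nothing.
It fails at once if the bracket is forced: pressed on the jig with more than 60 N (contact force between bracket and jig above 60 N).
It fails at once if the try square, glue bottle or offcut is moved more than 20 mm (distance of any of square_mid, bottle_mid, offcut_mid from where it was at the start of the episode above 0.02 m).
It also fails if it takes over 51 s, if anything falls off the work surface, if the arm or the gripper's body presses on something with over 40 N, if the wrist force passes 120 N, or if a joint passes its speed limit or range.

ROBOT

A 6-joint arm with a two-finger parallel gripper is mounted at the origin on the work surface. World frame = base frame: x ahead of the robot, y to its left, z up, the work surface at z = 0. Lengths are in m, angles in degrees, forces in N, time in s.
With the tool pointing down it reaches from about 0.325 to 1 m from the base axis. Payload 5.1 kg.
Tool frame: the origin (TCP) lies where the fingers leave the gripper's body, on its centre line; the fingertips stand 73 mm ahead of it and the grasp point (between the pads) lies 54 mm ahead of it; y points along the fingers, z is the direction in which the jaws open and shut, and the axes are right-handed (so a half turn about y gives the same grasp; the last joint's range is limited). The gripper opens to 85 mm and grips with 20 to 120 N. Pads are 22 mm wide; open, the fingers measure 114 mm over their backs; the gripper's body (76 mm by 85 mm) begins 54 mm behind the grasp point. The pads swing forward as they close: fully open they stand 13 mm farther back than shut.
Start: joints at [-69.19, 7.093, 94.555, -0, 78.352, -4.733], TCP at [0.28, -0.586, 0.304] pointing down, gripper open.
Joint ranges: [-149.61, 149.61], [-58.7, 133.49], [1.44, 155.28], [-77.14, 257.14], [18.33, 153.61], [-166.67, 166.67]. Speed limits (degrees/s): [147.25, 147.25, 180, 180, 180, 180].

INTERFACE

Orientations are given as [roll, pitch, yaw] about the fixed x, y, z axes, in that order (R = Rz(yaw) Ry(pitch) Rx(roll)).
In Python, from bench import monitor, get_image, order gives the robot as it stands.
- The arm moves only by the tool step_arm, never from a script. Its argument "series" is a list that holds one entry, the list of rows, each a list of 7 numbers: the shift along the world's x, y, z in m, then the turn, a rotation vector about the world's x, y, z in degrees, then the opening, from 0 (shut) to 1 (fully open). A call has 1 to 8 rows; each row shifts and turns the pose as measured when the row begins; what a row does not reach is not made up. A row lasts 1/12 s, in which the tool goes at most 41.7 mm and 7.16 degrees, less where a joint would pass 70% of its speed; a pose out of reach is approached as far as the arm can. A call is refused whole if a number of a shift passes 0.0417 or a number of a turn 7.16, either way. A call with a gripper value outside its range is refused whole. The fingers move at their own pace and stop on an object; "force" is the grip in N (left out, the last holds). Time passes only in rows, so rows that do not move let the fingers close. It gives the time, the measured TCP pose, the force and the opening at its end, in the units of the state.
- monitor.observe(): the state, without advancing time (a new reading comes with each control period).
- get_image(name): name is "side" or "top" or "wrist"; returns a dict with "frame" (420x560x3 uint8, red, green, blue), "K" (3x3 intrinsics, pixels), "rvec" (rotation vector, rad) and "tvec" (3), from world to camera coordinates, as OpenCV has them; the wrist camera has in their place "mount" (4x4, takes a point from camera to tool coordinates, whose origin is the TCP and whose axes are the tool frame's). Camera axes: x right, y down, z forward; pixel columns grow to the right and rows downward; lengths in m; the calibration is good to about 2 mm. A picture is of the moment at which its call begins: read the wrist's pose just before it. There is no depth.
- order.close_job(): hands the job in, once; it reports no verdict.
The state is a dict: "t": time; "joint_positions": joint angles; "joint_vel": joint speeds; "tau": joint torques, N m; "position": TCP position; "tool_rot": TCP orientation; "wrist_force": force on the tool from outside, world axes, zero at the start; "torque": the same for the moment, N m; "opening": opening from 0.0 (shut) to 1.0 (fully open).
Only numpy, scipy, OpenCV 4.12 (cv2) and the standard library are available. Lean on these libraries where they do the work, as an engineer would, in place of code of your own. Each camera call takes 0.05 s, during which the arm holds its last target.

## Working session

There is one attempt and no reset: what is moved stays moved. The work goes in short steps, Python scripts to look and compute and a tool call to move; the robot and the scene stay as the last step left them, time stands still between calls to the robot, and variables do not carry over. Pictures are saved under pics/ and viewed, and the job is handed in when it is done.

Besides the shell and the picture viewer there is one more tool, called after ">>>" by a JSON object that holds its "method" and its "body". step_arm: Moves the arm, as the interface text tells. Its arguments: {"type":"object","properties":{"series":{"type":"array"},"force":{"type":"number"}},"required":["series"]}

```bash
mkdir -p pics; ls
cat > h.py <<'E'
import numpy as np, cv2
from scipy.spatial.transform import Rotation as R
from bench import monitor,get_image,order
def grab(name,fn):
    s=monitor.observe(); d=get_image(name); cv2.imwrite('pics/'+fn,d['frame'][:,:,::-1]); d['s']=s; np.save('pics/'+fn+'.npy',d,allow_pickle=True); return d
def load(fn): return np.load('pics/'+fn+'.npy',allow_pickle=True).item()
def cam(d):
    """world->cam R,t"""
    if 'mount' in d and d.get('mount') is not None:
        T=np.eye(4); T[:3,:3]=R.from_euler('xyz',d['s']['tool_rot'],degrees=True).as_matrix(); T[:3,3]=d['s']['position']
        W=np.linalg.inv(T@np.array(d['mount'])); return W[:3,:3],W[:3,3]
    return R.from_rotvec(np.ravel(d['rvec'])).as_matrix(),np.ravel(d['tvec'])
def ray(d,uv):
    Rm,t=cam(d); uv=np.atleast_2d(np.array(uv,float)); K=np.array(d['K'])
    v=(np.linalg.inv(K)@np.c_[uv,np.ones(len(uv))].T); return -Rm.T@t,(Rm.T@v).T
def onplane(d,uv,p,n):
    o,v=ray(d,uv); p=np.array(p,float);n=np.array(n,float)
    return o+v*(((p-o)@n)/(v@n))[:,None]
def onz(d,uv,z): return onplane(d,uv,[0,0,z],[0,0,1])
def proj(d,P):
    Rm,t=cam(d); c=np.atleast_2d(P)@Rm.T+t; q=c@np.array(d['K']).T; return q[:,:2]/q[:,2:]
E
python3 - <<'E'
from h import *
for n in('side','top','wrist'):
    d=grab(n,n+'0.png'); print(n,[k for k in d]); o,v=ray(d,[280,210]); print(o,v)
print(monitor.observe())
E
```

```text
pics
side ['frame', 'K', 'rvec', 'tvec', 's']
[0.09297411 0.56198057 0.68957031] [[ 0.52731687 -0.57048414 -0.62977958]]
top ['frame', 'K', 'rvec', 'tvec', 's']
[0.3686677  0.085007   1.16390334] [[ 0.16524763 -0.00643659 -0.98652306]]
wrist ['frame', 'K', 'mount', 's']
[ 0.34845885 -0.55441109  0.37310905] [[-0.25897644 -0.11603136 -0.95892705]]
{'t': 0.15, 'joint_positions': array([-6.91906762e+01,  7.12634563e+00,  9.46153566e+01, -3.46810173e-04,
        7.83518112e+01, -4.73201606e+00]), 'joint_vel': array([ 0.07205898, -0.19710312, -0.33417676, -0.00167088, -0.02460622,
        0.04956614]), 'tau': array([ 5.46058291e-04, -4.24224401e+01, -3.66013920e+01, -6.24324298e-05,
        4.61159347e-03, -1.27869367e-05]), 'position': array([ 0.28010961, -0.58616001,  0.30292688]), 'tool_rot': array([-9.00932227e+01,  7.37602688e-03, -1.54458596e+02]), 'wrist_force': array([0.25783358, 0.59767265, 0.69522869]), 'torque': array([0.01398141, 0.05873999, 0.02626788]), 'opening': 0.998147920890692}
```

View pics/side0.png

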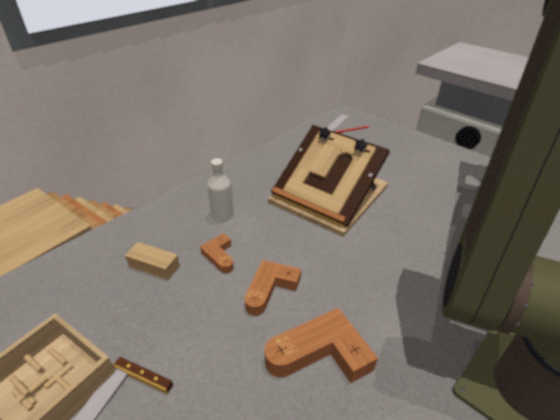

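View pics/top0.png

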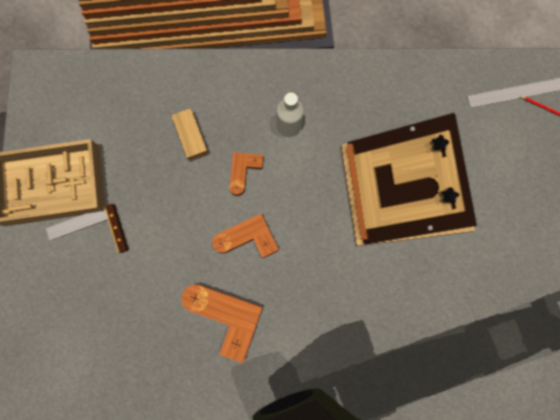

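View pics/wrist0.png

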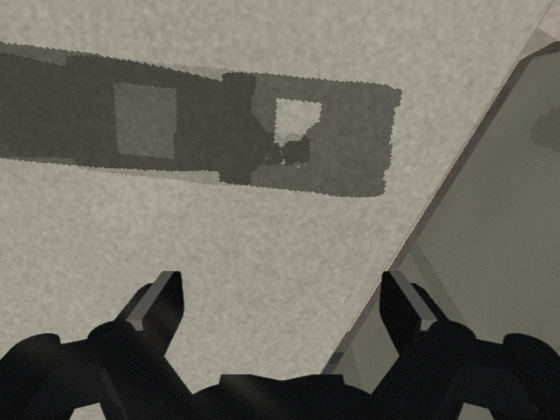

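The top view shows three candidates: small at (245,172), middle at (245,235) and large at (228,320). I'll measure all three and enlarge a crop.

Run:
```python
from h import *
d=load('top0.png'); f=d['frame']; hsv=cv2.cvtColor(f,cv2.COLOR_RGB2HSV)
for p in [(250,230),(229,320),(245,175),(460,190),(365,190),(410,190),(390,215)]: print(p,hsv[p[1],p[0]],f[p[1],p[0]])
print('origin/axes px',proj(d,[[0.4,0,0],[0.5,0,0],[0.4,0.1,0]]))
m=cv2.inRange(hsv,(3,150,90),(17,255,255)); m[:140]=0
n,l,st,c=cv2.connectedComponentsWithStats(m)
for i in range(1,n):
    if st[i,4]<150: continue
    cs,_=cv2.findContours((l==i).astype(np.uint8),cv2.RETR_EXTERNAL,cv2.CHAIN_APPROX_NONE)
    k=max(cs,key=len)[:,0]
    w=onz(d,k,0.032); 
    r=cv2.minAreaRect((w[:,:2]*1000).astype(np.float32)); print(st[i],r, cv2.contourArea((w[:,:2]*1000).astype(np.float32)))
cv2.imwrite('pics/c0.png',cv2.resize(f[130:370,160:480,::-1],None,fx=2.5,fy=2.5,interpolation=cv2.INTER_CUBIC))
```

```text
(250, 230) [ 12 184 197] [197 111  55]
(229, 320) [ 12 185 205] [205 116  56]
(245, 175) [ 11 157 145] [145  90  56]
(460, 190) [ 17 146 145] [145 109  62]
(365, 190) [ 18 138 200] [200 156  92]
(410, 190) [ 10 168  41] [41 23 14]
(390, 215) [ 18 139 200] [200 155  91]
origin/axes px [[313.70413198 280.77738073]
 [313.35330511 237.21674134]
 [269.92948159 280.50598707]]
[347 143  21  98 666] ((603.85546875, -97.59910583496094), (227.48260498046875, 18.340892791748047), 7.584933757781982) 3002.405341128004
[230 153  33  42 777] ((642.0205688476562, 156.32406616210938), (68.49527740478516, 97.73836517333984), 85.19685363769531) 3905.4164913278073
[ 213  215   65   42 1437] ((480.87359619140625, 159.26425170898438), (91.36723327636719, 129.07110595703125), 25.899229049682617) 6951.577314366819
[ 182  285   80   77 2863] ((310.5304260253906, 220.49209594726562), (176.2227325439453, 125.33760070800781), 71.22294616699219) 13077.7508021869
```

View pics/c0.png

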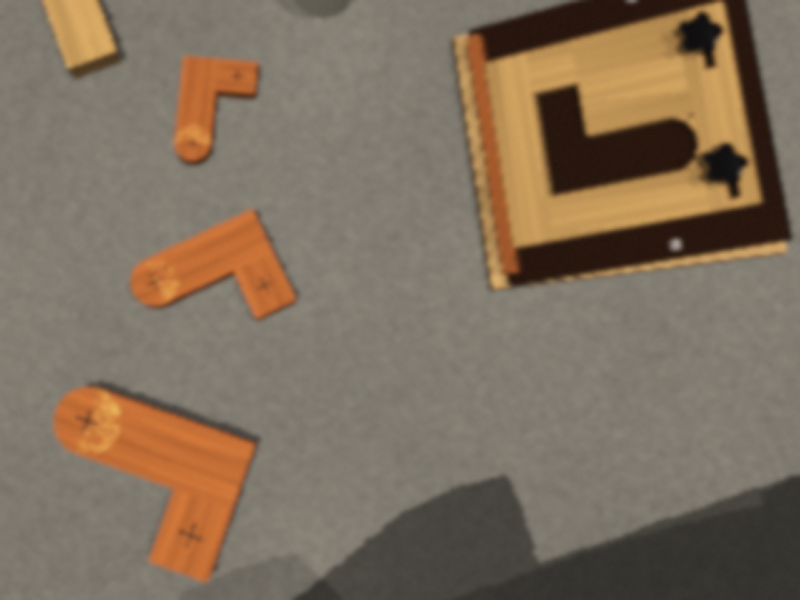

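Candidates: the small one measures 98x68 mm, the middle one 129x91 mm and the large one 176x125 mm. The description gives 130x92 mm, so the middle one at (245,235) is the part. The crop confirms two pencil crosses facing up. Next, the jig in both fixed views.

Run:
```python
from h import *
a=load('top0.png')['frame'][100:255,330:490,::-1]; b=load('side0.png')['frame'][110:240,260:400,::-1]
cv2.imwrite('pics/c1.png',cv2.resize(a,None,fx=5,fy=5,interpolation=cv2.INTER_CUBIC)[:600])
cv2.imwrite('pics/c1.png',cv2.resize(a,None,fx=3.8,fy=3.8,interpolation=cv2.INTER_CUBIC))
cv2.imwrite('pics/c2.png',cv2.resize(b,None,fx=4.5,fy=4.5,interpolation=cv2.INTER_CUBIC))
w=load('wrist0.png'); print(np.round(w['mount'],3),w['K']); print(load('side0.png')['K'])
```

```text
[[ 0.001  0.957  0.291 -0.075]
 [ 0.001 -0.291  0.957 -0.07 ]
 [ 1.    -0.    -0.002  0.001]
 [ 0.     0.     0.     1.   ]] [[336.30266002   0.         281.21820371]
 [  0.         336.30266002 212.60582981]
 [  0.           0.           1.        ]]
[[398.26177601   0.         278.08023203]
 [  0.         398.26177601 214.2580179 ]
 [  0.           0.           1.        ]]
```

View pics/c1.png

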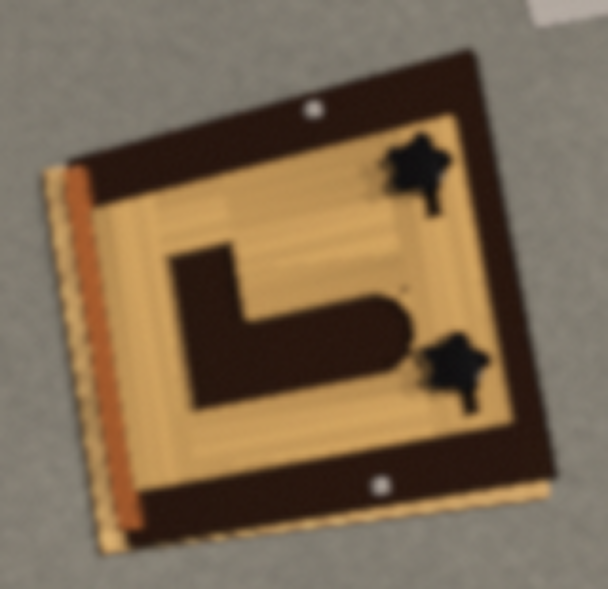

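View pics/c2.png

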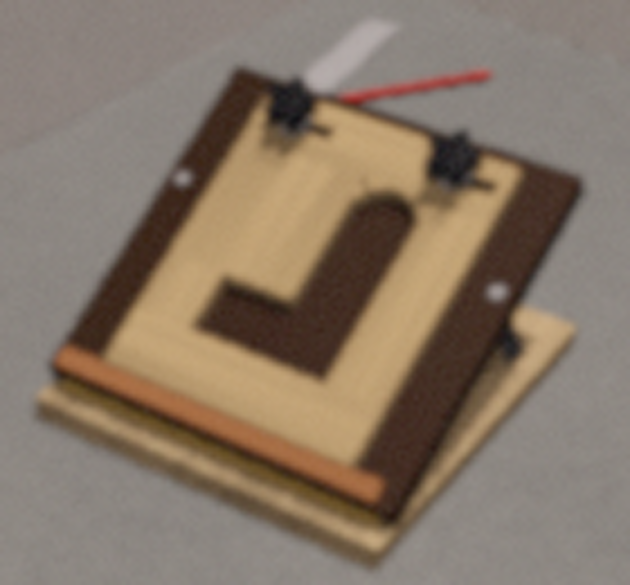

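The top crop shows the face's back corners at about (472,50) and (552,477), the cutout's heel corner at (193,408) and the knobs at (418,165) and (455,362). The side crop shows the back corners at (240,68) and (580,183) and the cutout heel at (322,378). I'll triangulate these roughly.

```bash
cat >> h.py <<'E'
def tri(obs):
    A=np.zeros((3,3));b=np.zeros(3)
    for d,uv in obs:
        o,v=ray(d,uv); v=v[0]/np.linalg.norm(v[0]); M=np.eye(3)-np.outer(v,v); A+=M;b+=M@o
    p=np.linalg.solve(A,b); res=[]
    for d,uv in obs: res.append(np.round(proj(d,p)[0]-uv,1))
    return p,res
E
python3 - <<'E'
from h import *
t=load('top0.png');s=load('side0.png')
T=lambda u,v:(330+(u+.5)/3.8-.5,100+(v+.5)/3.8-.5); S=lambda u,v:(260+(u+.5)/4.5-.5,110+(v+.5)/4.5-.5)
pts={'backL':((472,50),(240,68)),'backR':((552,477),(580,183)),'heel':((193,408),(322,378)),'toeHeel':((170,257),(195,325)),'toeIn':((230,243),(226,280)),
'scrL':((314,109),(182,177)),'scrR':((381,486),(497,292)),'kL':((418,165),(292,102)),'kR':((455,362),(455,155))}
for k,(a,b) in pts.items(): print(k,*tri([(t,T(*a)),(s,S(*b))]))
E
```

```text
backL [ 0.747468   -0.28518189  0.14776163] [array([-0.2, -0.2]), array([0.2, 0. ])]
backR [ 0.51088591 -0.31527386  0.14576862] [array([-0.4, -0.6]), array([0.6, 0.1])]
heel [ 0.56063944 -0.14163819  0.06985507] [array([-0.4, -0.5]), array([0.5, 0.1])]
toeHeel [ 0.64964848 -0.13139952  0.06938386] [array([-0.1, -0.2]), array([0.2, 0. ])]
toeIn [ 0.65377784 -0.1634081   0.08456076] [array([-0., -0.]), array([0., 0.])]
scrL [ 0.72768029 -0.20805558  0.10711403] [array([-0.3, -0.4]), array([0.4, 0.1])]
scrR [ 0.51051882 -0.23647741  0.10690151] [array([-0.3, -0.4]), array([0.4, 0.1])]
kL [ 0.6764431  -0.24706138  0.16407353] [array([-0.1, -0.2]), array([0.1, 0. ])]
kR [ 0.56789634 -0.26157443  0.16427981] [array([0.1, 0.1]), array([-0.1, -0. ])]
```

```bash
cat >> h.py <<'E'
YAW=7.45
def faceR(yaw=None):
    y=np.radians(YAW if yaw is None else yaw); fy=np.array([np.cos(y),np.sin(y),0]); h=np.array([np.sin(y),-np.cos(y),0])
    fx=h*np.cos(np.pi/6)+np.array([0,0,.5]); return np.c_[fx,fy,np.cross(fx,fy)]
E
python3 - <<'E'
from h import *
s=monitor.observe(); q=s['joint_positions']
F=R.from_euler('ZYZYZ',[q[0],q[1]+q[2],q[3],q[4],q[5]][:3],degrees=True)*R.from_euler('YZ',[q[4],q[5]],degrees=True) if 0 else R.from_euler('ZYZ',[q[0],q[1]+q[2],q[3]],degrees=True)*R.from_euler('YZ',[q[4],q[5]],degrees=True)
C=F.inv()*R.from_euler('xyz',s['tool_rot'],degrees=True); print(np.round(C.as_matrix(),3))
Fc=faceR(); fx,fy,n=Fc.T
for nm,tx in(('x=-fx',-fx),('x=+fx',fx),('x=+fy',fy),('x=-fy',-fy)):
    T=np.c_[tx,-n,np.cross(tx,-n)]
    for q1 in(-15,-20):
      for q23 in (95,110,):
        w=R.from_euler('ZY',[q1,q23],degrees=True).inv()*R.from_matrix(T)*C.inv()
        print(nm,q1,q23,np.round(w.as_euler('ZYZ',degrees=True)), R.from_matrix(T).as_euler('xyz',degrees=True).round(1))
E
```

```text
[[ 0. -0. -1.]
 [-1.  0. -0.]
 [ 0.  1. -0.]]
x=-fx -15 95 [-29.  75. 163.] [-90.   30.   97.4]
x=-fx -15 110 [-32.  62. 171.] [-90.   30.   97.4]
x=-fx -20 95 [-28.  72. 158.] [-90.   30.   97.4]
x=-fx -20 110 [-31.  59. 166.] [-90.   30.   97.4]
x=+fx -15 95 [-29.  75. -17.] [-90.  -30.  -82.6]
x=+fx -15 110 [-32.  62.  -9.] [-90.  -30.  -82.6]
x=+fx -20 95 [-28.  72. -22.] [-90.  -30.  -82.6]
x=+fx -20 110 [-31.  59. -14.] [-90.  -30.  -82.6]
x=+fy -15 95 [ -29.   75. -107.] [-120.     0.     7.4]
x=+fy -15 110 [-32.  62. -99.] [-120.     0.     7.4]
x=+fy -20 95 [ -28.   72. -112.] [-120.     0.     7.4]
x=+fy -20 110 [ -31.   59. -104.] [-120.     0.     7.4]
x=-fy -15 95 [-29.  75.  73.] [ -60.     0.  -172.6]
x=-fy -15 110 [-32.  62.  81.] [ -60.     0.  -172.6]
x=-fy -20 95 [-28.  72.  68.] [ -60.     0.  -172.6]
x=-fy -20 110 [-31.  59.  76.] [ -60.     0.  -172.6]
```

```bash
cat >> h.py <<'E'
F0=np.array([.6157,-.197,.087])
def toolR(x,ap):
    x=np.array(x,float);ap=np.array(ap,float);return np.c_[x,ap,np.cross(x,ap)]
def down(yaw): y=np.radians(yaw);return toolR([np.cos(y),np.sin(y),0],[0,0,-1])
def togo(p,T,q=True):
    s=monitor.observe(); Rc=R.from_euler('xyz',s['tool_rot'],degrees=True)
    rv=(R.from_matrix(T)*Rc.inv()).as_rotvec(degrees=True); dp=np.array(p)-s['position']
    print('t',round(s['t'],2),'pos',np.round(s['position'],4),'q',np.round(s['joint_positions'],1),'F',np.round(s['wrist_force'],1),'op',round(s['opening'],3))
    print('shift mm',np.round(dp*1000,1),'rotvec',np.round(rv,2),'rows>=',round(np.linalg.norm(dp)/.0417,1),round(np.linalg.norm(rv)/7.16,1))
E
python3 - <<'E'
from h import *
fx,fy,n=faceR().T
togo(F0+.05*fx-.02*fy+.2*n,toolR(fx,-n))
E
```

```text
t 0.15 pos [ 0.2801 -0.5862  0.3029] q [-69.2   7.1  94.6  -0.   78.4  -4.7] F [0.3 0.6 0.7] op 0.998
shift mm [308.4 442.8 -17.7] rotvec [-28.2   15.2   70.19] rows>= 12.9 10.8
```

>>> {"method": "step_arm", "body": {"series": [[[0.02,0.029,0,-1.8,1,4.5,1],[0.02,0.029,0,-1.8,1,4.5,1],[0.02,0.029,0,-1.8,1,4.5,1],[0.02,0.029,0,-1.8,1,4.5,1],[0.02,0.029,0,-1.8,1,4.5,1],[0.02,0.029,0,-1.8,1,4.5,1],[0.02,0.029,0,-1.8,1,4.5,1],[0.02,0.029,0,-1.8,1,4.5,1]]]}}

```text
t: 0.82
position: [0.4388, -0.3499, 0.2989]
tool_rot: [-85.2, -16.2, -118.1]
wrist_force: [1.1, 1.4, 0.0]
opening: 0.999
```

Run:
```python
from h import *
fx,fy,n=faceR().T
togo(F0+.05*fx-.02*fy+.2*n,toolR(fx,-n))
```

```text
t 0.82 pos [ 0.4388 -0.3499  0.2989] q [-38.7  -6.8 109.8 -15.9  69.7  -6.8] F [1.1 1.4 0. ] op 0.999
shift mm [149.7 206.5 -13.7] rotvec [-12.99   6.96  33.42] rows>= 6.1 5.1
```

Tracking is good.

>>> {"method": "step_arm", "body": {"series": [[[0.022,0.03,-0.002,-1.9,1,4.8,1],[0.022,0.03,-0.002,-1.9,1,4.8,1],[0.022,0.03,-0.002,-1.9,1,4.8,1],[0.022,0.03,-0.002,-1.9,1,4.8,1],[0.022,0.03,-0.002,-1.9,1,4.8,1],[0.022,0.03,-0.002,-1.9,1,4.8,1],[0.015,0.022,-0.002,-1.5,0.8,4,1],[0,0,0,0,0,0,1]]]}}

```text
t: 1.48
position: [0.5923, -0.1298, 0.2828]
tool_rot: [-90.1, -30.5, -80.8]
wrist_force: [-0.1, 0.6, -0.6]
opening: 1.003
```

Run:
```python
from h import *
fx,fy,n=faceR().T
togo(F0+.05*fx-.02*fy+.2*n,toolR(fx,-n))
d=grab('wrist','w1.png')
```

```text
t 1.48 pos [ 0.5923 -0.1298  0.2828] q [ -8.1  -0.  106.8 -31.8  66.9  -6.2] F [-0.1  0.6 -0.6] op 1.003
shift mm [ -3.8 -13.5   2.4] rotvec [ 0.46 -0.04 -1.72] rows>= 0.3 0.2
```

View pics/w1.png

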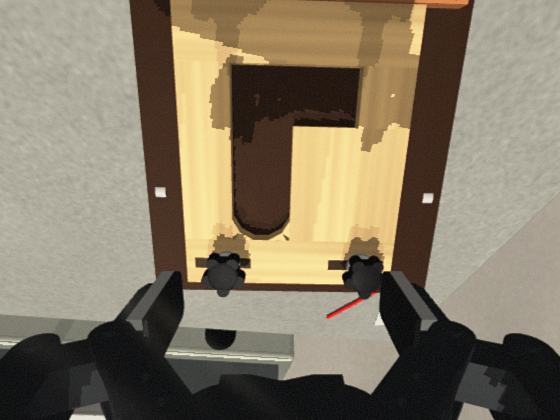

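The wrist view shows the cutout clearly: its long arm spans columns 233–292, its heel edge is at row 65, its tip near row 237 and the toe end at column 360. The face's outer edges run at about columns 130–157 on the left and 470–430 on the right. I'll fit lines to these edges.

```bash
cat > fit.py <<'E'
from h import *
import sys
d=load(sys.argv[1] if len(sys.argv)>1 else 'w1.png'); g=cv2.GaussianBlur(d['frame'],(3,3),0)[:,:,0].astype(float)
fx,fy,n=faceR().T; Fr=faceR()
def edge_row(v,a,b,sgn):
    r=g[v,a:b]; dr=sgn*np.diff(r); k=int(np.argmax(dr)); 
    if dr[k]<10: return None
    w=np.clip(dr[max(0,k-2):k+3],0,None); return a+max(0,k-2)+(w*np.arange(len(w))).sum()/w.sum()+.5
def edge_col(u,a,b,sgn):
    r=g[a:b,u]; dr=sgn*np.diff(r); k=int(np.argmax(dr)); 
    if dr[k]<10: return None
    w=np.clip(dr[max(0,k-2):k+3],0,None); return a+max(0,k-2)+(w*np.arange(len(w))).sum()/w.sum()+.5
def face(uv,z): 
    return (onplane(d,uv,F0+z*n,n)-F0)@Fr*1000
def rows(name,vs,a,b,s,z,col):
    p=[(edge_row(v,a(v) if callable(a) else a,b(v) if callable(b) else b,s),v) for v in vs]; p=np.array([q for q in p if q[0] is not None])
    f=face(p,z); k=np.polyfit(f[:,0],f[:,1],1); r=f[:,1]-np.polyval(k,f[:,0]); ok=abs(r)<2*np.median(abs(r))+.3; k=np.polyfit(f[ok,0],f[ok,1],1)
    print(name,len(p),ok.sum(),'y@x=0 %.2f slope %.2f deg'%(k[1],np.degrees(np.arctan(k[0]))),'rms %.2f'%r[ok].std()); return k
def cols(name,us,a,b,s,z):
    p=[(u,edge_col(u,a,b,s)) for u in us]; p=np.array([q for q in p if q[1] is not None])
    f=face(p,z); k=np.polyfit(f[:,1],f[:,0],1); r=f[:,0]-np.polyval(k,f[:,1]); ok=abs(r)<2*np.median(abs(r))+.3; k=np.polyfit(f[ok,1],f[ok,0],1)
    print(name,len(p),ok.sum(),'x@y=0 %.2f slope %.2f deg'%(k[1],np.degrees(np.arctan(k[0]))),'rms %.2f'%r[ok].std()); return k
E
cat > f1.py <<'E'
from fit import *
rows('faceR(-y) outer',range(20,260,4),120,168,-1,0,0)
rows('faceL(+y) outer',range(20,260,4),420,480,1,0,0)
rows('tmpl -y',range(110,250,4),165,195,1,12,0)
rows('tmpl +y',range(110,250,4),385,425,-1,12,0)
rows('cut arm -y',range(75,205,3),225,245,-1,12,0)
rows('cut arm +y',range(140,205,3),280,300,1,12,0)
rows('toe end',range(75,120,3),345,370,1,12,0)
cols('heel edge',range(240,350,4),55,75,-1,12)
cols('inner edge',range(300,352,4),115,135,1,12)
cols('back edge',range(248,335,4),280,296,1,0)
E
python3 f1.py
```

```text
faceR(-y) outer 60 57 y@x=0 -122.63 slope 0.04 deg rms 0.38
faceL(+y) outer 60 57 y@x=0 123.48 slope -0.03 deg rms 0.41
tmpl -y 35 29 y@x=0 3317.15 slope -0.05 deg rms 0.83
tmpl +y 35 33 y@x=0 -4548.96 slope 0.03 deg rms 2.66
cut arm -y 44 37 y@x=0 1522.24 slope -0.27 deg rms 5.15
cut arm +y 22 20 y@x=0 -558.08 slope -0.03 deg rms 1.49
toe end 15 12 y@x=0 -2756.21 slope -2.80 deg rms 26.78
heel edge 28 21 x@y=0 1275.35 slope 0.16 deg rms 3.14
inner edge 13 13 x@y=0 -601.59 slope -0.08 deg rms 1.22
back edge 22 22 x@y=0 123.84 slope -0.01 deg rms 0.11
```

```bash
sed -i 's/,12,0)/,.012,0)/; s/,12)$/,.012)/' f1.py; python3 f1.py
python3 - <<'E'
from h import *
d=load('w1.png'); Rm,t=cam(d); c=-Rm.T@t; print((c-F0)@faceR())
fx,fy,n=faceR().T
for nm,uv in (('scrR',(160,192)),('scrL',(428,198)),('kR',(223,272)),('kL',(362,276))):
    print(nm, proj(d,{'scrR':[.5105,-.2365,.107],'scrL':[.7277,-.2081,.1071],'kL':[.6764,-.247,.164],'kR':[.5679,-.2616,.1643]}[nm]),uv, (onplane(d,uv,F0+n*(.004 if nm[0]=='s' else .037),n)-F0)@faceR())
E
```

```text
faceR(-y) outer 60 57 y@x=0 -122.63 slope 0.04 deg rms 0.38
faceL(+y) outer 60 57 y@x=0 123.48 slope -0.03 deg rms 0.41
tmpl -y 35 35 y@x=0 -90.64 slope -0.04 deg rms 0.03
tmpl +y 35 35 y@x=0 85.05 slope 0.06 deg rms 0.07
cut arm -y 44 41 y@x=0 -50.69 slope -0.33 deg rms 0.15
cut arm +y 22 22 y@x=0 -4.10 slope -0.02 deg rms 0.04
toe end 15 13 y@x=0 42.07 slope -4.02 deg rms 0.81
heel edge 28 28 x@y=0 -65.95 slope 0.16 deg rms 0.12
inner edge 13 13 x@y=0 -24.10 slope -0.08 deg rms 0.03
back edge 22 22 x@y=0 123.84 slope -0.01 deg rms 0.11
[-0.0366931  -0.01617363  0.27386322]
scrR [[161.11119017 192.44592036]] (160, 192) [[ 0.03189261 -0.11050457  0.004     ]]
scrL [[425.96863915 198.48030395]] (428, 198) [[0.03187049 0.11155523 0.004     ]]
kR [[222.2426936  275.14138676]] (223, 272) [[ 0.08656097 -0.05528471  0.037     ]]
kL [[362.26771729 277.00127756]] (362, 276) [[0.08788829 0.05369122 0.037     ]]
```

Run:
```python
from h import *
togo([.5004,.174,.20],down(-64.1))
```

```text
t 1.53 pos [ 0.5915 -0.1312  0.283 ] q [-8.300e+00 -1.000e-01  1.069e+02 -3.180e+01  6.700e+01 -6.200e+00] F [-1.   0.4  0.1] op 1.004
shift mm [-91.1 305.2 -83. ] rotvec [29.19  9.05 16.48] rows>= 7.9 4.8
```

>>> {"method": "step_arm", "body": {"series": [[[-0.011,0.037,-0.009,3.6,1.1,2,1],[-0.011,0.037,-0.009,3.6,1.1,2,1],[-0.011,0.037,-0.009,3.6,1.1,2,1],[-0.011,0.037,-0.009,3.6,1.1,2,1],[-0.011,0.037,-0.009,3.6,1.1,2,1],[-0.011,0.037,-0.009,3.6,1.1,2,1],[-0.011,0.037,-0.009,3.6,1.1,2,1],[-0.011,0.037,-0.009,3.6,1.1,2,1]]]}}

```text
t: 2.2
position: [0.4995, 0.1641, 0.2115]
tool_rot: [-90.0, 0.8, -65.2]
wrist_force: [0.5, -0.8, 0.1]
opening: 0.999
```

Run:
```python
from h import *
togo([.5004,.174,.20],down(-64.1))
```

```text
t 2.2 pos [0.4995 0.1641 0.2115] q [ 12.   -4.3 115.3   0.8  69.1 -13. ] F [ 0.5 -0.8  0.1] op 0.999
shift mm [  0.9   9.9 -11.5] rotvec [-0.72 -0.32  1.11] rows>= 0.4 0.2
```

>>> {"method": "step_arm", "body": {"series": [[[0.001,0.008,-0.011,-0.7,-0.3,1.1,1],[0,0,0,0,0,0,1]]]}}

```text
t: 2.37
position: [0.4978, 0.1739, 0.1983]
tool_rot: [-90.2, 0.2, -64.0]
wrist_force: [1.2, -0.3, -1.4]
opening: 0.997
```

Run:
```python
from h import *
togo([.5004,.174,.20],down(-64.1))
d=grab('wrist','w2.png')
f=d['frame']; hsv=cv2.cvtColor(f,cv2.COLOR_RGB2HSV); m=cv2.inRange(hsv,(3,140,80),(17,255,255))
n,l,st,c=cv2.connectedComponentsWithStats(m)
for i in range(1,n):
    if st[i,4]<3000: continue
    cs,_=cv2.findContours((l==i).astype(np.uint8),cv2.RETR_EXTERNAL,cv2.CHAIN_APPROX_NONE)
    k=max(cs,key=len)[:,0]; w=onz(d,k,0.032)[:,:2]*1000
    r=cv2.minAreaRect(w.astype(np.float32)); print(st[i],r)
```

```text
t 2.37 pos [0.4978 0.1739 0.1983] q [ 13.3  -3.2 115.7   0.2  67.7 -12.7] F [ 1.2 -0.3 -1.4] op 0.997
shift mm [2.6 0.1 1.7] rotvec [-0.14 -0.25 -0.1 ] rows>= 0.1 0.0
[    0     0   200   194 22098] ((336.1280822753906, 202.73739624023438), (169.5379638671875, 82.9752197265625), 71.00565338134766)
[  196   129   124   170 12286] ((482.3514099121094, 162.8475799560547), (91.45484924316406, 130.9643096923828), 25.68092918395996)
[ 388  239  120   97 4965] ((635.951171875, 177.4261932373047), (41.73684310913086, 106.31267547607422), 84.70826721191406)
```

View pics/w2.png

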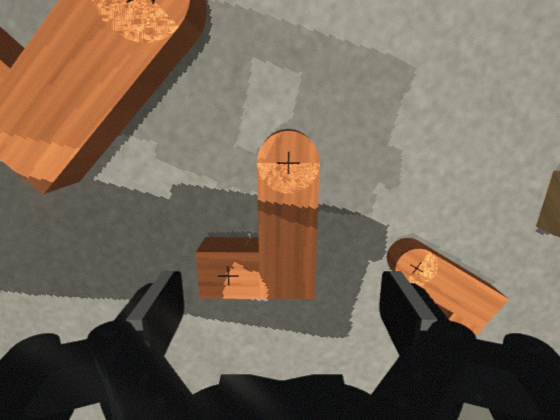

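The wrist view shows the bracket's long arm at columns 258–319, its heel edge at row 298 and its tip at row 130. The small bracket on the right is clear of the finger. I'll refine the grip point from these edges.

Run:
```python
from h import *
d=load('w2.png'); hsv=cv2.cvtColor(d['frame'],cv2.COLOR_RGB2HSV); m=cv2.inRange(hsv,(3,140,80),(17,255,255)); m[:, :196]=0; m[:,330:]=0
L=[];Rr=[]
for v in range(170,232,3):
    u=np.where(m[v,230:330])[0]+230; L.append((u.min()-.5,v)); Rr.append((u.max()+.5,v))
B=[]
for u in range(225,312,4):
    v=np.where(m[200:,u])[0]+200; B.append((u,v.max()+.5))
P=[onz(d,x,.032)[:,:2] for x in(L,Rr,B)]
for p in P:
    vx,vy,x0,y0=cv2.fitLine(p.astype(np.float32),cv2.DIST_HUBER,0,.001,.001).ravel(); print(np.degrees(np.arctan2(vy,vx)),x0,y0)
a=np.radians(115.8); x=np.array([np.cos(a),np.sin(a)]);y=np.array([-x[1],x[0]])
l,r,b=[p.mean(0) for p in P]; l,r=np.median(P[0]@y),np.median(P[1]@y); h=np.median(P[2]@x); print(l,r,'width',l-r,'tip', 0)
c=(l+r)/2; print('mid',x*(h+.08)+y*c)
t=np.argmin(np.where(m[:,289],np.arange(420),999)); T=onz(d,[289,np.where(m[:,289])[0].min()],.032)[0,:2]; print('len',T@x-h)
```

```text
-64.02855 0.47997916 0.173023
-64.388016 0.51679146 0.19630416
25.298836 0.52363 0.11013176
-0.5073866969062824 -0.5507385682962183 width 0.0433518713899359 tip 0
mid [0.49762026 0.18621318]
len 0.13037837486855644
```

>>> {"method": "step_arm", "body": {"series": [[[0,0.006,-0.02,0,0,-0.3,1],[0,0.006,-0.03,0,0,0,1],[0,0,-0.03,0,0,0,1],[0,0,-0.022,0,0,0,1],[0,0,-0.006,0,0,0,1],[0,0,0,0,0,0,1]]]}}

```text
t: 2.92
position: [0.505, 0.1776, 0.0951]
tool_rot: [-89.4, -0.2, -65.2]
wrist_force: [-0.5, 0.3, -0.4]
opening: 0.999
```

Run:
```python
from h import *
togo([.4976,.186,.087],down(-64.3))
```

```text
t 2.92 pos [0.505  0.1776 0.0951] q [ 1.370e+01  5.600e+00  1.181e+02 -1.000e-01  5.570e+01 -1.110e+01] F [-0.5  0.3 -0.4] op 0.999
shift mm [-7.4  8.4 -8.1] rotvec [-0.05  0.58  0.88] rows>= 0.3 0.1
```

>>> {"method": "step_arm", "body": {"series": [[[-0.005,0.006,-0.006,0,0.5,0.8,1],[0,0,0,0,0,0,1]]]}}

```text
t: 3.08
position: [0.5014, 0.1822, 0.0907]
tool_rot: [-89.8, -0.0, -64.5]
wrist_force: [-0.9, -0.1, -0.0]
opening: 1.001
```

Run:
```python
from h import *
togo([.4976,.186,.087],down(-64.3))
```

```text
t 3.08 pos [0.5014 0.1822 0.0907] q [ 14.2   5.9 118.2   0.   55.7 -11.3] F [-0.9 -0.1 -0. ] op 1.001
shift mm [-3.8  3.8 -3.7] rotvec [-0.06  0.15  0.22] rows>= 0.2 0.0
```

>>> {"method": "step_arm", "body": {"series": [[[-0.004,0.004,-0.004,0,0,0.2,1],[0,0,0,0,0,0,0.3],[0,0,0,0,0,0,0.3],[0,0,0,0,0,0,0.3],[0,0,0,0,0,0,0.3],[0,0,0,0,0,0,0.3]]], "force": 60}}

```text
t: 3.58
position: [0.5006, 0.1878, 0.0929]
tool_rot: [-89.2, -0.1, -64.3]
wrist_force: [0.7, 0.3, -1.3]
opening: 0.497
```

Run:
```python
from h import *
togo([.4976,.186,.087],down(-64.3)); grab('wrist','w3.png')
```

```text
t 3.58 pos [0.5006 0.1878 0.0929] q [ 14.8   5.6 118.3  -0.   55.3 -10.9] F [ 0.7  0.3 -1.3] op 0.497
shift mm [-3.  -1.8 -5.9] rotvec [-0.19  0.74 -0.01] rows>= 0.2 0.1
```

View pics/w3.png

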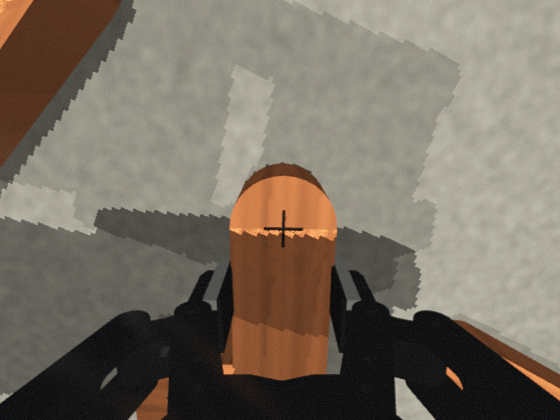

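>>> {"method": "step_arm", "body": {"series": [[[0,0,0.03,0,0,0,0.3],[0,-0.01,0.03,0,0,-6,0.3],[0,-0.013,0,0,0,-7,0.3],[0,-0.013,0,0,0,-7,0.3],[0,-0.013,0,0,0,-7,0.3],[0,-0.013,0,0,0,-7,0.3],[0,-0.013,0,0,0,-7,0.3],[0,-0.013,0,0,0,-7,0.3]]]}}

```text
t: 4.3
position: [0.4978, 0.0979, 0.1527]
tool_rot: [-89.5, 0.1, -113.5]
wrist_force: [1.1, 0.0, -2.1]
opening: 0.496
```

Run:
```python
from h import *
togo([.5,.03,.093],down(-154.3))
```

```text
t 4.3 pos [0.4978 0.0979 0.1527] q [  5.1  -2.8 120.2  -0.2  62.2  28.7] F [ 1.1  0.  -2.1] op 0.496
shift mm [  2.2 -67.9 -59.7] rotvec [  0.29   0.43 -40.85] rows>= 2.2 5.7
```

>>> {"method": "step_arm", "body": {"series": [[[0,-0.011,0,0,0,-6.8,0.3],[0,-0.011,0,0,0,-6.8,0.3],[0,-0.011,0,0,0,-6.8,0.3],[0,-0.011,-0.01,0,0,-6.8,0.3],[0,-0.011,-0.01,0,0,-6.8,0.3],[0,-0.011,-0.01,0.3,0.3,-6,0.3],[0,0,-0.01,0,0,0,0.3],[0,0,-0.006,0,0,0,0.3]]]}}

```text
t: 4.97
position: [0.4966, 0.0267, 0.1041]
tool_rot: [-89.9, 0.0, -155.7]
wrist_force: [-0.1, 0.5, -1.6]
opening: 0.493
```

Run:
```python
from h import *
togo([.5,.03,.093],down(-154.3))
```

```text
t 4.97 pos [0.4966 0.0267 0.1041] q [ -3.1   0.3 122.6  -0.2  57.   62.7] F [-0.1  0.5 -1.6] op 0.493
shift mm [  3.4   3.3 -11.1] rotvec [0.13 0.07 1.4 ] rows>= 0.3 0.2
```

>>> {"method": "step_arm", "body": {"series": [[[0,0,-0.007,0,0,0,0.3],[0,0,-0.003,0,0,0,0.3],[0,0,-0.001,0,0,0,0.3]]]}}

```text
t: 5.22
position: [0.4959, 0.0275, 0.092]
tool_rot: [-89.9, -0.2, -155.3]
wrist_force: [-10.0, -3.3, 23.2]
opening: 0.494
```

>>> {"method": "step_arm", "body": {"series": [[[0,0,0.001,0,0,0,1],[0,0,0,0,0,0,1],[0,0,0,0,0,0,1],[0,0,0.02,0,0,0,1],[0,0,0.03,0,0,0,1],[0,0,0.03,0,0,7.1,1],[0,0,0.02,0,0,7.1,1],[0,0,0,0,0,7.1,1]]]}}

```text
t: 5.88
position: [0.4953, 0.0306, 0.1968]
tool_rot: [-89.8, -0.4, -133.1]
wrist_force: [0.7, 0.5, 0.4]
opening: 1.002
```

>>> {"method": "step_arm", "body": {"series": [[[0,0,0,0,0,7.1,1],[0,0,0,0,0,7.1,1],[0,0,0,0,0,7.1,1],[0,0,0,0,0,7.1,1],[0,0,0,0,0,7.1,1],[0,0,0,0,0,7.1,1],[0,0,0,0,0,7.1,1],[0,0,0,0,0,7.1,1]]]}}

```text
t: 6.55
position: [0.4981, 0.0332, 0.2026]
tool_rot: [-89.2, -0.2, -75.8]
wrist_force: [-0.0, -0.4, 0.4]
opening: 0.997
```

>>> {"method": "step_arm", "body": {"series": [[[0,0,0,0,0,7.1,1],[0,0,0,0,0,7.1,1],[0,0,0,0,0,7.1,1],[0,0,0,0,0,7.1,1],[0,0,0,0,0,7.1,1],[0,0,0,0,0,7.1,1],[0,0,0,0,0,7.1,1],[0,0,0,0,0,7.1,1]]]}}

```text
t: 7.22
position: [0.4987, 0.0358, 0.2036]
tool_rot: [-89.0, -0.3, -18.5]
wrist_force: [-0.1, -0.5, 0.1]
opening: 0.997
```

Run:
```python
from h import *
togo([.5,.03,.2],down(25)); d=grab('top','t4.png');grab('wrist','w4.png')
hsv=cv2.cvtColor(d['frame'],cv2.COLOR_RGB2HSV)
```

```text
t 7.22 pos [0.4987 0.0358 0.2036] q [ -2.4  -7.6 119.2   1.   67.8 -74.3] F [-0.1 -0.5  0.1] op 0.997
shift mm [ 1.3 -5.8 -3.6] rotvec [-1.06  0.25 43.52] rows>= 0.2 6.1
```

View pics/w4.png

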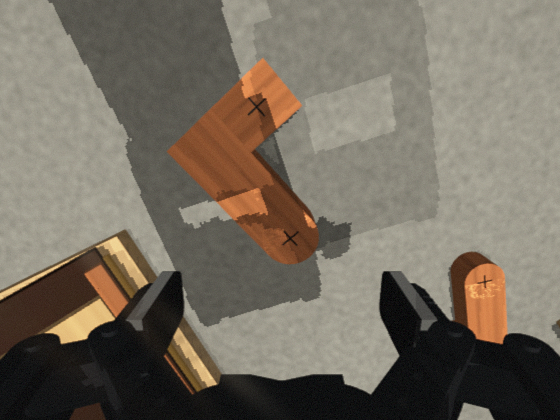

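View pics/t4.png

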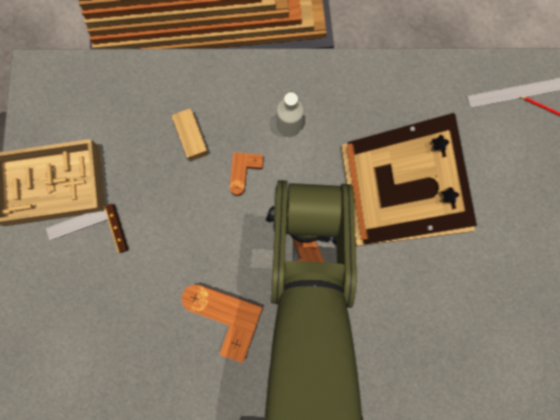

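The wrist view shows the bracket free on the bench: heel corner (170,152), toe end near (283,80), tip cross (290,238). The top view shows the bystanders unmoved.

Run:
```python
from h import *
d=load('w4.png'); hsv=cv2.cvtColor(d['frame'],cv2.COLOR_RGB2HSV); m=cv2.inRange(hsv,(3,120,50),(17,255,255)); m[:, :165]=0; m[:,330:]=0; m[275:]=0
n,l,st,c=cv2.connectedComponentsWithStats(m); i=1+np.argmax(st[1:,4]); m=(l==i)
# outer long edge: leftmost per row 160-230 ; heel edge: topmost per col 178..255
A=[(np.where(m[v])[0].min()-.5,v) for v in range(162,232,3)]
B=[(u,np.where(m[:,u])[0].min()-.5) for u in range(180,256,3)]
P=[onz(d,x,.032)[:,:2].astype(np.float32) for x in(A,B)]
Ls=[cv2.fitLine(p,cv2.DIST_HUBER,0,.001,.001).ravel() for p in P]
for L in Ls: print(np.degrees(np.arctan2(L[1],L[0])),L[2:])
v1=Ls[0][:2]; v1=v1*np.sign(v1[0]); v2=Ls[1][:2]; v2=v2*np.sign(v2[1])
x=(v1+np.array([v2[1],-v2[0]])); x/=np.linalg.norm(x); y=np.array([-x[1],x[0]])
print('yaw',np.degrees(np.arctan2(x[1],x[0])))
corner=np.linalg.solve(np.c_[Ls[0][:2],-Ls[1][:2]],Ls[1][2:]-Ls[0][2:]); corner=Ls[0][2:]+corner[0]*Ls[0][:2]
mid=corner+.08*x+.022*y; print('corner',corner,'mid',mid)
for nm,p in(('tip',mid+.05*x),('tipend',mid+.05*x),('toe',mid-.06*x+.07*y),('cross',mid+.028*x)): print(nm,proj(d,np.r_[p,.032]))
cs=max(cv2.findContours(m.astype(np.uint8),0,1)[0],key=len)[:,0]; print(cv2.minAreaRect((onz(d,cs,.032)[:,:2]*1000).astype(np.float32)))
```

```text
23.400166 [ 0.46516192 -0.00994094]
-66.90186 [0.41192403 0.02225799]
yaw 23.24915
corner [ 0.431812   -0.02437286] mid [0.4966317  0.02741909]
tip [[308.20208911 257.07443932]]
tipend [[308.20208911 257.07443932]]
toe [[281.96882158  81.51791229]]
cross [[289.76826227 237.64646073]]
((473.33380126953125, 43.63754653930664), (129.77444458007812, 92.0172119140625), 23.15813446044922)
```

>>> {"method": "step_arm", "body": {"series": [[[0,0,0,0,0,7,1],[0,-0.003,0,-0.3,0,7,1],[0,-0.003,0,-0.5,0,7,1],[0,-0.003,0,0,0,7,1],[0,0,-0.02,0,0,7,1],[0,0,-0.025,0,0,6,1],[0,0,-0.01,0,0,0,1],[0,0,0,0,0,0,1]]]}}

```text
t: 7.98
position: [0.5005, 0.0277, 0.1498]
tool_rot: [-89.9, -0.8, 22.5]
wrist_force: [-0.5, 0.4, 0.1]
opening: 1.003
```

Run:
```python
from h import *
togo([.4966,.0274,.086],down(23.25))
```

```text
t 7.98 pos [0.5005 0.0277 0.1498] q [  -3.1   -3.5  121.1    0.5   61.7 -115.9] F [-0.5  0.4  0.1] op 1.003
shift mm [ -3.9  -0.3 -63.8] rotvec [-0.39  0.69  0.72] rows>= 1.5 0.1
```

>>> {"method": "step_arm", "body": {"series": [[[-0.004,0,-0.02,-0.4,0.7,0.7,1],[-0.002,0,-0.025,0,0,0,1],[-0.002,0,-0.012,0,0,0,1],[0,0,-0.003,0,0,0,1],[0,0,0,0,0,0,1]]]}}

```text
t: 8.4
position: [0.4946, 0.0281, 0.0918]
tool_rot: [-90.1, -0.2, 22.3]
wrist_force: [0.7, -0.0, 0.5]
opening: 0.996
```

Run:
```python
from h import *
togo([.4966,.0274,.086],down(23.25))
```

```text
t 8.4 pos [0.4946 0.0281 0.0918] q [  -2.9    1.2  123.2   -0.    55.4 -115.2] F [ 0.7 -0.   0.5] op 0.996
shift mm [ 2.  -0.7 -5.8] rotvec [0.04 0.27 0.94] rows>= 0.1 0.1
```

>>> {"method": "step_arm", "body": {"series": [[[0.002,-0.001,-0.004,0,0.3,0.9,1],[0,0,-0.002,0,0,0,1],[0,0,0,0,0,0,0.3],[0,0,-0.001,0,0,0,0.3],[0,0,0,0,0,0,0.3],[0,0,0,0,0,0,0.3],[0,0,0,0,0,0,0.3]]], "force": 60}}

```text
t: 8.98
position: [0.5015, 0.0269, 0.0907]
tool_rot: [-90.3, -0.5, 23.1]
wrist_force: [0.9, 0.8, -2.0]
opening: 0.497
```

Run:
```python
from h import *
togo([.4966,.0274,.086],down(23.25))
d=grab('wrist','w5.png')
s=monitor.observe(); print(s['tool_rot'], s['position'])
```

```text
t 8.98 pos [0.5015 0.0269 0.0907] q [  -3.     2.   122.4   -0.    55.  -116.1] F [ 0.9  0.8 -2. ] op 0.497
shift mm [-4.9  0.5 -4.7] rotvec [0.06 0.55 0.14] rows>= 0.2 0.1
[-90.27024418  -0.47691157  23.10640375] [0.50145802 0.02687175 0.09066414]
```

View pics/w5.png

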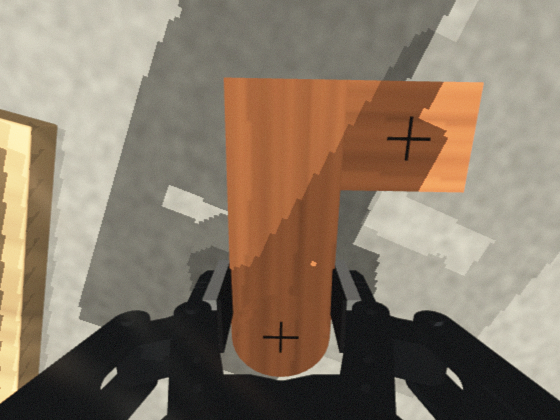

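Gripped: the heel edge is at row 80, the toe cross at (408,138) and the tip cross at (281,338). The jig is on the left. I'll measure the in-hand pose.

```bash
cat > hand.py <<'E'
from h import *
def inhand(fn,depth,verbose=True):
    """bracket top plane: tool y = depth, perpendicular to tool y"""
    d=load(fn); M=np.array(d['mount']); K=np.array(d['K'])
    g=cv2.GaussianBlur(d['frame'],(3,3),0).astype(float)
    hsv=cv2.cvtColor(d['frame'],cv2.COLOR_RGB2HSV); m=cv2.inRange(hsv,(3,110,50),(16,255,255))
    n,l,st,c=cv2.connectedComponentsWithStats(m); lab=l[180,285]; m=(l==lab)
    def tool(uv):
        uv=np.array(uv,float); v=(M[:3,:3]@np.linalg.inv(K)@np.c_[uv,np.ones(len(uv))].T).T; o=M[:3,3]
        return o+v*((depth-o[1])/v[:,1])[:,None]
    top=[(u,np.where(m[:,u])[0].min()-.5) for u in range(235,470,5)]
    lef=[(np.where(m[v])[0].min()-.5,v) for v in range(95,255,4)]
    rig=[(np.where(m[v,:420])[0].max()+.5,v) for v in range(200,258,4)]
    out=[]
    for nm,p in(('heel',top),('outer',lef),('inner',rig)):
        f=tool(p)[:,[0,2]].astype(np.float32); L=cv2.fitLine(f,cv2.DIST_HUBER,0,.0005,.001).ravel()
        print(nm,'dir deg %.2f'%(np.degrees(np.arctan2(L[1],L[0]))%180),'mean mm',(L[2:]*1000).round(1), 'at x=0: z=%.2f'%(1000*(L[3]-L[2]*L[1]/L[0]) if abs(L[0])>.1 else 0), 'at z=0: x=%.2f'%(1000*(L[2]-L[3]*L[0]/L[1]) if abs(L[1])>.1 else 0))
if __name__=='__main__':
    import sys; inhand(sys.argv[1],float(sys.argv[2]))
E
python3 hand.py w5.png 0.0587
```

```text
heel dir deg 88.92 mean mm [-83.5  30.6] at x=0: z=0.00 at z=0: x=-84.10
outer dir deg 179.00 mean mm [-46.8 -21.9] at x=0: z=-22.67 at z=0: x=0.00
inner dir deg 178.30 mean mm [-28.9  22.2] at x=0: z=21.38 at z=0: x=0.00
```

```bash
cat >> h.py <<'E'
def tgt(x,y,z,dyaw=0):
    """TCP pose so that bracket_mid is at face (x,y,z) mm"""
    Fr=faceR(); Rn=R.from_rotvec(np.radians(dyaw)*Fr[:,2]).as_matrix(); fx,fy,n=(Rn@Fr).T
    return F0+Fr@(np.array([x,y,z])/1000)+.004*fx+.0747*n, toolR(fx,-n)
E
python3 - <<'E'
from h import *
togo(*tgt(15,-27,96))
togo(*tgt(15,-27,51))
E
```

```text
t 9.03 pos [0.5015 0.0269 0.0907] q [  -3.     2.   122.4   -0.    55.  -116.1] F [ 0.2 -0.9 -1.5] op 0.496
shift mm [  78.5 -159.1  153.7] rotvec [ -16.62  -29.73 -102.94] rows>= 5.6 15.1
t 9.03 pos [0.5015 0.0269 0.0907] q [  -3.     2.   122.4   -0.    55.  -116.1] F [ 0.2 -0.9 -1.5] op 0.496
shift mm [  81.5 -181.4  114.7] rotvec [ -16.62  -29.73 -102.94] rows>= 5.5 15.1
```

>>> {"method": "step_arm", "body": {"series": [[[0,0,0.03,0,0,0,0.3],[0,0,0.035,0,0,0,0.3],[0,0,0.035,-1,-1.8,-6.2,0.3],[0.005,0,0.03,-1,-1.8,-6.2,0.3],[0.005,-0.01,0.015,-1,-1.8,-6.2,0.3],[0.005,-0.01,0.005,-1,-1.8,-6.2,0.3],[0.006,-0.012,0,-1,-1.8,-6.2,0.3],[0.006,-0.012,0,-1,-1.8,-6.2,0.3]]]}}

```text
t: 9.7
position: [0.5235, -0.0174, 0.2443]
tool_rot: [-96.5, -10.8, -15.3]
wrist_force: [-0.7, 0.2, -2.0]
opening: 0.495
```

>>> {"method": "step_arm", "body": {"series": [[[0.006,-0.012,0,-1,-1.8,-6.2,0.3],[0.006,-0.012,0,-1,-1.8,-6.2,0.3],[0.006,-0.012,0,-1,-1.8,-6.2,0.3],[0.006,-0.012,0,-1,-1.8,-6.2,0.3],[0.006,-0.012,0,-1,-1.8,-6.2,0.3],[0.006,-0.012,0,-1,-1.8,-6.2,0.3],[0.006,-0.012,0,-1,-1.8,-6.2,0.3],[0.006,-0.012,0,-1,-1.8,-6.2,0.3]]]}}

```text
t: 10.37
position: [0.5695, -0.1173, 0.2407]
tool_rot: [-92.6, -26.8, -69.1]
wrist_force: [-0.5, 0.2, -1.4]
opening: 0.496
```

Run:
```python
from h import *
togo(*tgt(15,-27,96))
```

```text
t 10.37 pos [ 0.5695 -0.1173  0.2407] q [ -8.6  -2.  112.5 -28.2  61.2 -16.9] F [-0.5  0.2 -1.4] op 0.496
shift mm [ 10.5 -14.9   3.7] rotvec [ -2.56  -3.01 -12.17] rows>= 0.4 1.8
```

>>> {"method": "step_arm", "body": {"series": [[[0.005,-0.007,0.001,-1.2,-1.5,-6,0.3],[0.005,-0.007,0.001,-1.2,-1.5,-6,0.3],[0,0,0,0,0,0,0.3]]]}}

```text
t: 10.62
position: [0.579, -0.133, 0.2398]
tool_rot: [-90.0, -29.9, -83.2]
wrist_force: [-0.7, -0.1, -2.3]
opening: 0.494
```

```bash
python3 - <<'E'
from h import *
togo(*tgt(15,-27,96)); grab('wrist','w6.png')
E
python3 hand.py w6.png .0587
```

```text
t 10.62 pos [ 0.579  -0.133   0.2398] q [ -8.7   1.1 110.  -32.3  64.2  -2.3] F [-0.7 -0.1 -2.3] op 0.494
shift mm [1.  0.9 4.5] rotvec [-0.09 -0.04  0.68] rows>= 0.1 0.1
heel dir deg 89.96 mean mm [-109.5   24.8] at x=0: z=0.00 at z=0: x=-109.50
outer dir deg 0.70 mean mm [-48.3 -50.1] at x=0: z=-49.47 at z=0: x=0.00
inner dir deg 179.42 mean mm [-28.9  23.9] at x=0: z=23.57 at z=0: x=0.00
```

View pics/w6.png

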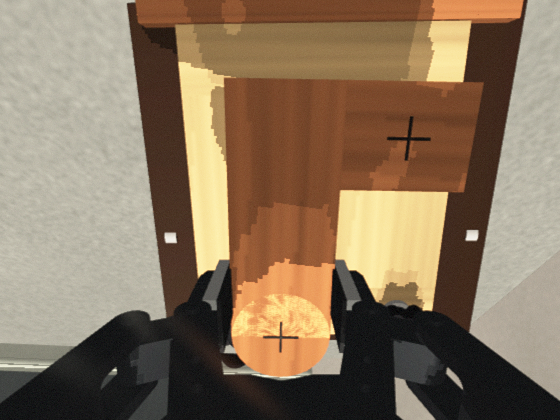

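Run:
```python
from h import *
for fn in ('w5.png',):
    d=load(fn); hsv=cv2.cvtColor(d['frame'],cv2.COLOR_RGB2HSV); m=cv2.inRange(hsv,(3,110,50),(16,255,255))
    n,l,st,c=cv2.connectedComponentsWithStats(m); m=(l==l[180,285])
    S={'heel':[(u,np.where(m[:,u])[0].min()-.5) for u in range(235,470,5)],'outer':[(np.where(m[v])[0].min()-.5,v) for v in range(95,255,4)],'inner':[(np.where(m[v,:420])[0].max()+.5,v) for v in range(200,258,4)],'shortin':[(u,np.where(m[100:,u])[0].max()+100.5) for u in range(350,460,5)]}
    for k,p in S.items():
        P=onz(d,p,.032)[:,:2].astype(np.float32); L=cv2.fitLine(P,cv2.DIST_HUBER,0,.0005,.001).ravel(); print(k,np.degrees(np.arctan2(L[1],L[0])),L[2:])
        S[k]=L
    A=S['heel'];B=S['outer']; k=np.linalg.solve(np.c_[B[:2],-A[:2]],A[2:]-B[2:]); c=B[2:]+k[0]*B[:2]; y=np.radians(22.4); x=np.array([np.cos(y),np.sin(y)]); print('corner',c,'mid',c+.08*x+.022*np.array([-x[1],x[0]]),d['s']['position'],d['s']['tool_rot'])
```

```text
heel -67.99808 [0.41338488 0.02199636]
outer 22.029432 [ 0.467596   -0.01162452]
inner 21.496521 [0.46669397 0.03583688]
shortin -67.76524 [0.4435871  0.05462702]
corner [ 0.4326787  -0.02575289] mid [0.49825883 0.02507275] [0.50150937 0.026873   0.09074198] [-90.27342197  -0.48212291  23.10619556]
```

Run:
```python
from h import *
togo(*tgt(15,-26.8,36,0.9)); print(faceR().T.round(3))
```

```text
t 10.67 pos [ 0.5785 -0.1326  0.2395] q [ -8.7   1.  110.  -32.2  64.2  -2.6] F [-0.2  0.  -2.1] op 0.493
shift mm [  5.7 -29.3 -47.1] rotvec [-0.22  0.3   1.27] rows>= 1.3 0.2
[[ 0.112 -0.859  0.5  ]
 [ 0.992  0.13   0.   ]
 [-0.065  0.496  0.866]]
```

>>> {"method": "step_arm", "body": {"series": [[[0.002,-0.01,-0.016,-0.2,0.3,1.2,0.3],[0.002,-0.01,-0.016,0,0,0,0.3],[0.001,-0.006,-0.01,0,0,0,0.3],[0,0,0,0,0,0,0.3]]]}}

```text
t: 11.0
position: [0.5825, -0.1575, 0.1957]
tool_rot: [-90.7, -29.7, -80.8]
wrist_force: [-1.0, 0.7, -2.5]
opening: 0.499
```

Run:
```python
from h import *
togo(*tgt(15,-26.8,36,0.9)); grab('wrist','w7.png'); d=grab('side','s7.png'); e=grab('top','t7.png')
a=d['frame'][110:240,260:400,::-1]; b=e['frame'][100:255,330:490,::-1]
cv2.imwrite('pics/c7.png',np.hstack([cv2.resize(a,(400,371),interpolation=2),cv2.resize(b,(383,371),interpolation=2)]))
```

```text
t 11.0 pos [ 0.5825 -0.1575  0.1957] q [-11.2   4.3 111.2 -33.3  58.7  -3.9] F [-1.   0.7 -2.5] op 0.499
shift mm [ 1.6 -4.4 -3.4] rotvec [-0.24 -0.18 -0.61] rows>= 0.1 0.1
```

View pics/w7.png

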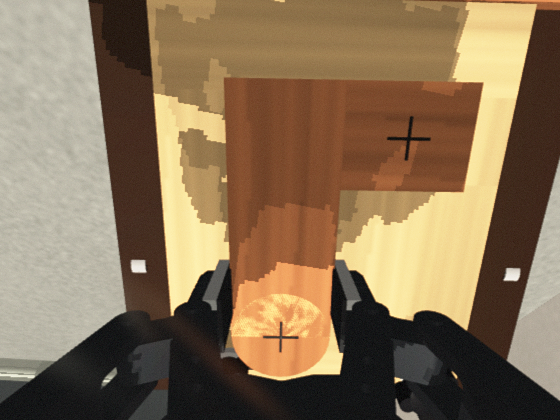

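View pics/c7.png

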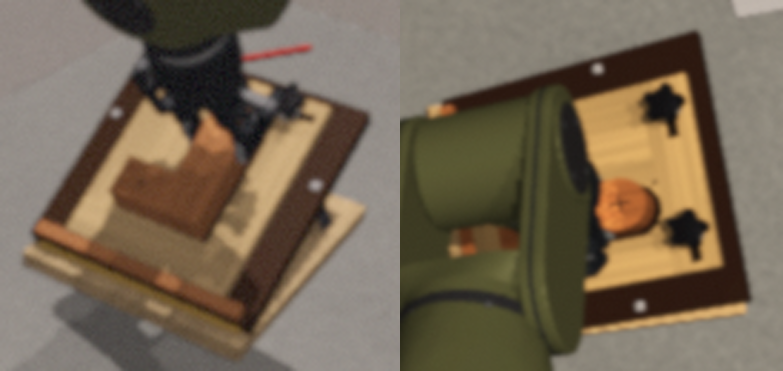

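```bash
cat > st.py <<'E'
from h import *
import sys
G=[float(a) for a in sys.argv[1:5]] # target x y z dyaw
s=monitor.observe(); Fr=faceR(); T=R.from_euler('xyz',s['tool_rot'],degrees=True).as_matrix()
mid=(np.array(s['position'])+T@np.array([-.004,.0747,-.0004])-F0)@Fr*1000
p,Tt=tgt(*G); p=p+.0004*Fr[:,1]
rv=(R.from_matrix(Tt)*R.from_matrix(T).inv()).as_rotvec(degrees=True)
g=Fr@((np.array(G[:3])-mid)/1000)
print('t %.2f'%s['t'],'mid face',mid.round(1),'tilt/yaw err(face)',(Fr.T@rv).round(2),'F face',(Fr.T@s['wrist_force']).round(1),'M face',(Fr.T@s['torque']).round(2),'op %.3f'%s['opening'])
print('world shift m',(Fr@((np.array(G[:3])-mid)/1000)).round(4),'rot',rv.round(2))
E
python3 st.py 15 -27.2 31 0.9
```

```text
t 11.15 mid face [ 13.9 -26.2  44.1] tilt/yaw err(face) [-0.42 -0.14 -0.47] F face [-1.1  1.1 -2.3] M face [-0.05  0.36  0.04] op 0.499
world shift m [-0.0001 -0.0076 -0.0108] rot [-0.15  0.11 -0.62]
```

>>> {"method": "step_arm", "body": {"series": [[[0.0,-0.005,-0.006,-0.1,0.1,-0.6,0.3],[0,-0.002,-0.002,0,0,0,0.3],[0,0,0,0,0,0,0.3]]]}}

```text
t: 11.4
position: [0.5853, -0.1638, 0.1935]
tool_rot: [-90.2, -30.0, -81.6]
wrist_force: [0.0, -0.6, -2.2]
opening: 0.497
```

```bash
python3 st.py 15 -27.2 29 0.9
```

```text
t 11.40 mid face [ 17.4 -25.9  36. ] tilt/yaw err(face) [-0.28  0.04  0.05] F face [-0.6 -0.  -2.2] M face [-0.    0.3   0.06] op 0.497
world shift m [-0.0011 -0.0016 -0.0072] rot [ 0.    0.27 -0.1 ]
```

>>> {"method": "step_arm", "body": {"series": [[[-0.001,-0.0015,-0.005,0,0.2,0,0.3],[0,0,0,0,0,0,0.3]]]}}

```text
t: 11.57
position: [0.5863, -0.1645, 0.1938]
tool_rot: [-90.1, -30.1, -81.7]
wrist_force: [-0.2, -0.0, -1.5]
opening: 0.493
```

```bash
python3 st.py 15 -27.2 28 0.9;sleep 0; python3 st.py 15 -27.2 25 0.9
```

```text
t 11.57 mid face [ 18.3 -24.9  35.8] tilt/yaw err(face) [-0.37  0.12  0.14] F face [-0.7 -0.2 -1.3] M face [0.   0.38 0.07] op 0.493
world shift m [-0.0022 -0.0013 -0.0084] rot [ 0.06  0.41 -0.07]
t 11.57 mid face [ 18.3 -24.9  35.8] tilt/yaw err(face) [-0.37  0.12  0.14] F face [-0.7 -0.2 -1.3] M face [0.   0.38 0.07] op 0.493
world shift m [-0.002  -0.0028 -0.011 ] rot [ 0.06  0.41 -0.07]
```

>>> {"method": "step_arm", "body": {"series": [[[-0.002,-0.002,-0.005,0,0.3,0,0.3],[-0.001,-0.001,-0.003,0,0,0,0.3]]]}}

```text
t: 11.73
position: [0.5867, -0.1659, 0.193]
tool_rot: [-89.8, -30.2, -81.7]
wrist_force: [-7.4, 12.4, 12.8]
opening: 0.494
```

```bash
python3 st.py 15 -27.2 28 0.9
```

```text
t 11.73 mid face [ 19.3 -24.4  34.4] tilt/yaw err(face) [-0.62  0.21  0.19] F face [-5.1 -5.7 17.7] M face [-0.97  0.81  0.13] op 0.494
world shift m [-0.0029  0.0002 -0.0077] rot [ 0.12  0.66 -0.15]
```

```bash
sed -i 's/^def toolR/F0=F0+np.array([-.065,.496,.866])*.006\ndef toolR/' h.py; python3 st.py 15.2 -27.1 30 0.9; python3 f1.py
```

```text
t 11.73 mid face [ 19.3 -24.4  28.4] tilt/yaw err(face) [-0.62  0.21  0.19] F face [-5.1 -5.7 17.7] M face [-0.97  0.81  0.13] op 0.494
world shift m [-0.0033  0.004  -0.0007] rot [ 0.12  0.66 -0.15]
faceR(-y) outer 60 57 y@x=0 -120.30 slope 0.04 deg rms 0.37
faceL(+y) outer 60 57 y@x=0 120.42 slope -0.03 deg rms 0.40
tmpl -y 35 35 y@x=0 -88.94 slope -0.04 deg rms 0.03
tmpl +y 35 35 y@x=0 82.73 slope 0.06 deg rms 0.07
cut arm -y 44 41 y@x=0 -49.90 slope -0.33 deg rms 0.15
cut arm +y 22 22 y@x=0 -4.37 slope -0.02 deg rms 0.04
toe end 15 13 y@x=0 40.68 slope -4.02 deg rms 0.79
heel edge 28 28 x@y=0 -65.27 slope 0.16 deg rms 0.11
inner edge 13 13 x@y=0 -24.39 slope -0.08 deg rms 0.03
back edge 22 22 x@y=0 120.33 slope -0.01 deg rms 0.11
```

>>> {"method": "step_arm", "body": {"series": [[[-0.003,0.004,0,0.1,0.6,-0.1,0.3],[-0.002,0.001,-0.001,0,0,0,0.3]]]}}

```text
t: 11.9
position: [0.5826, -0.1605, 0.1939]
tool_rot: [-90.3, -30.1, -81.5]
wrist_force: [-0.1, -0.1, -0.6]
opening: 0.494
```

```bash
python3 st.py 15.2 -27.1 29 0.9
```

```text
t 11.90 mid face [ 14.5 -28.2  32.1] tilt/yaw err(face) [-0.23  0.08  0.02] F face [-0.2 -0.1 -0.6] M face [-0.04  0.39  0.03] op 0.494
world shift m [ 0.0014 -0.002  -0.0024] rot [ 0.06  0.22 -0.1 ]
```

>>> {"method": "step_arm", "body": {"series": [[[0.001,-0.002,-0.003,0,0.2,0,0.3]]]}}

```text
t: 11.98
position: [0.5834, -0.1622, 0.1908]
tool_rot: [-90.5, -30.1, -81.4]
wrist_force: [-0.2, 0.5, -0.6]
opening: 0.501
```

```bash
python3 st.py 15.2 -27.1 27 0.9
```

```text
t 11.98 mid face [ 14.5 -27.9  28.6] tilt/yaw err(face) [-0.09  0.07 -0.11] F face [-0.8 -0.2 -0.3] M face [0.01 0.35 0.  ] op 0.501
world shift m [ 0.001  -0.0013 -0.001 ] rot [ 0.06  0.03 -0.14]
```

>>> {"method": "step_arm", "body": {"series": [[[0.001,-0.001,-0.002,0,0,-0.1,0.3]]]}}

```text
t: 12.07
position: [0.5839, -0.1636, 0.1886]
tool_rot: [-90.6, -30.1, -81.5]
wrist_force: [-5.8, 0.9, 8.3]
opening: 0.492
```

```bash
python3 st.py 15.2 -27.1 25 0.9
```

```text
t 12.07 mid face [ 14.6 -27.8  25.9] tilt/yaw err(face) [ 0.08  0.09 -0.04] F face [ 2.8 -5.7  8. ] M face [-1.06  0.4   0.04] op 0.492
world shift m [ 0.0008 -0.0009 -0.0005] rot [ 0.1  -0.08  0.01]
```

>>> {"method": "step_arm", "body": {"series": [[[0,-0.001,-0.002,0,0,0,0.3]]]}}

```text
t: 12.15
position: [0.5841, -0.165, 0.1872]
tool_rot: [-90.6, -30.1, -81.5]
wrist_force: [-1.1, 2.1, 6.6]
opening: 0.495
```

```bash
python3 st.py 15.2 -27.1 25 0.9
```

```text
t 12.15 mid face [ 15.2 -27.8  23.9] tilt/yaw err(face) [0.12 0.12 0.03] F face [ 1.4 -0.9  6.9] M face [-0.33  0.44  0.06] op 0.495
world shift m [0.0007 0.0007 0.0009] rot [ 0.13 -0.07  0.08]
```

>>> {"method": "step_arm", "body": {"series": [[[0,-0.001,-0.002,0,0,0,0.3]]]}}

```text
t: 12.23
position: [0.5844, -0.1665, 0.1858]
tool_rot: [-90.6, -30.1, -81.6]
wrist_force: [-3.2, 1.2, 7.1]
opening: 0.498
```

```bash
python3 st.py 15.2 -27.1 20 0.9
```

```text
t 12.23 mid face [ 15.9 -27.8  22. ] tilt/yaw err(face) [0.13 0.15 0.09] F face [ 2.2 -3.   7. ] M face [-0.58  0.36  0.  ] op 0.498
world shift m [ 0.0007 -0.0003 -0.0021] rot [ 0.16 -0.04  0.14]
```

>>> {"method": "step_arm", "body": {"series": [[[0,-0.001,-0.002,0,0,0,0.3]]]}}

```text
t: 12.32
position: [0.5846, -0.1678, 0.1847]
tool_rot: [-90.6, -30.2, -81.7]
wrist_force: [-11.0, 16.7, 21.1]
opening: 0.497
```

```bash
python3 st.py 15.2 -27.1 18 0.9
```

```text
t 12.32 mid face [ 16.5 -27.7  20.4] tilt/yaw err(face) [0.16 0.16 0.17] F face [-5.  -8.8 27.3] M face [-1.4   1.6   0.28] op 0.497
world shift m [ 0.0006 -0.     -0.0027] rot [ 0.17 -0.03  0.22]
```

>>> {"method": "step_arm", "body": {"series": [[[-0.001,0.001,0,0,0,0,0.3]]]}}

```text
t: 12.4
position: [0.5842, -0.1671, 0.1853]
tool_rot: [-90.5, -30.2, -81.8]
wrist_force: [0.4, 1.4, 2.7]
opening: 0.498
```

```bash
python3 st.py 15.2 -27.1 18 0.9
```

```text
t 12.40 mid face [ 16.2 -28.   21.3] tilt/yaw err(face) [0.12 0.17 0.22] F face [0.2 0.6 3. ] M face [ 0.1   0.43 -0.  ] op 0.498
world shift m [ 0.001  -0.0006 -0.0033] rot [0.17 0.03 0.25]
```

>>> {"method": "step_arm", "body": {"series": [[[-0.0005,0,-0.002,0,0,0.2,0.3]]]}}

```text
t: 12.48
position: [0.5843, -0.1676, 0.1846]
tool_rot: [-90.4, -30.2, -81.6]
wrist_force: [-7.2, 9.8, 17.6]
opening: 0.496
```

```bash
python3 st.py 15.2 -27.1 18 0.9
```

```text
t 12.48 mid face [ 16.3 -27.8  20.4] tilt/yaw err(face) [-0.03  0.24  0.1 ] F face [-0.4 -5.9 20.6] M face [-1.16  0.67 -0.02] op 0.496
world shift m [ 0.0007 -0.0001 -0.0027] rot [0.23 0.11 0.07]
```

Run:
```python
from h import *
d=grab('side','s8.png'); grab('wrist','w8.png')
a=d['frame'][130:230,270:390,::-1]
cv2.imwrite('pics/c8.png',cv2.resize(a,None,fx=6,fy=6,interpolation=2))
```

```text
(no output)
```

View pics/c8.png

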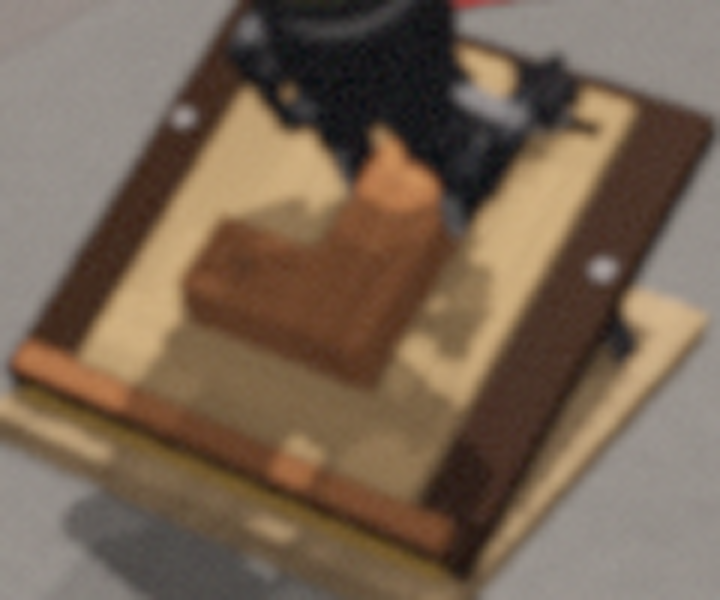

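View pics/w8.png

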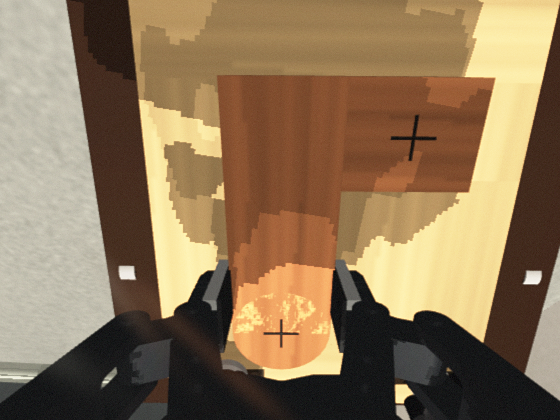

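The bracket has tipped in the grip. Compared with w7, the heel edge rose from row 79 to 75 and the short arm looks larger, with its right corner now at (493,79). The tip has probably entered and the heel is riding on the board. I'll quantify this with PnP on the top-face corners.

```bash
cat > pnp.py <<'E'
from h import *
import sys
def fl(p): return cv2.fitLine(np.array(p,np.float32),cv2.DIST_HUBER,0,.1,.01).ravel()
def X(A,B):
    k=np.linalg.solve(np.c_[A[:2],-B[:2]],B[2:]-A[2:]); return A[2:]+k[0]*A[:2]
def run(fn):
    d=load(fn); K=np.array(d['K']); M=np.array(d['mount'])
    g=cv2.GaussianBlur(d['frame'],(3,3),0).astype(float); sat=g[:,:,0]-1.0*g[:,:,2]; rb=g[:,:,2]/(g[:,:,0]+5)  # blue/red ratio: low on bracket
    def erow(v,a,b):
        r=np.abs(np.diff(rb[v,a:b])); k=int(np.argmax(r)); w=r[max(0,k-2):k+3]; return a+max(0,k-2)+(w*np.arange(len(w))).sum()/w.sum()+.5
    def ecol(u,a,b):
        r=np.abs(np.diff(rb[a:b,u])); k=int(np.argmax(r)); w=r[max(0,k-2):k+3]; return a+max(0,k-2)+(w*np.arange(len(w))).sum()/w.sum()+.5
    heel=fl([(u,ecol(u,65,92)) for u in range(235,465,4)]); outer=fl([(erow(v,210,240),v) for v in range(95,250,3)])
    toe=fl([(erow(v,460,505),v) for v in range(92,180,3)]); shin=fl([(u,ecol(u,182,202)) for u in range(352,460,4)]); inner=fl([(erow(v,328,350),v) for v in range(203,250,3)])
    im=np.array([X(heel,outer),X(heel,toe),X(shin,toe),X(shin,inner)])
    # extra: outer/inner line points at far rows can't be matched; use 4 corners
    ob=np.array([[-80,-22,16],[-80,70,16],[-40,70,16],[-40,22,16]],float)/1000
    ok,rv,tv=cv2.solvePnP(ob,im,K,None,flags=cv2.SOLVEPNP_IPPE)
    pr=cv2.projectPoints(ob,rv,tv,K,None)[0][:,0]
    T=np.eye(4);T[:3,:3]=cv2.Rodrigues(rv)[0];T[:3,3]=tv.ravel(); W=M@T
    print(fn,'corners',im.round(1).tolist(),'res',np.abs(pr-im).max().round(2))
    # bracket axes in tool: ideal x->tool x, y->tool z, z->-tool y
    I=np.array([[1,0,0],[0,0,-1],[0,1,0]],float).T; I=np.c_[[1,0,0],[0,0,1],[0,-1,0]]
    e=R.from_matrix(I.T@W[:3,:3]).as_rotvec(degrees=True); print(' mid in tool mm',(W[:3,3]*1000).round(1),'rot err about bracket axes',e.round(2))
    s=d['s']; Tt=np.eye(4); Tt[:3,:3]=R.from_euler('xyz',s['tool_rot'],degrees=True).as_matrix(); Tt[:3,3]=s['position']
    B=Tt@W; Fr=faceR(); print(' bracket in face: mid',((B[:3,3]-F0)@Fr*1000).round(1),'rotvec',R.from_matrix(Fr.T@B[:3,:3]).as_rotvec(degrees=True).round(2))
    return W
if __name__=='__main__':
    for f in sys.argv[1:]: run(f)
E
python3 pnp.py w5.png w6.png w7.png w8.png
```

```text
w5.png corners [[223.0, 76.9000015258789], [483.5, 81.9000015258789], [463.29998779296875, 192.1999969482422], [340.20001220703125, 189.8000030517578]] res 397.62
 mid in tool mm [-4.2 40.2 -0.6] rot err about bracket axes [118.89 118.64  -9.64]
 bracket in face: mid [-221.8  -87.8   79.9] rotvec [  19.07 -161.12  -13.92]
w6.png corners [[223.5, 77.19999694824219], [477.8999938964844, 81.9000015258789], [507.70001220703125, 192.5], [339.6000061035156, 189.60000610351562]] res 330.07
 mid in tool mm [-3.9 72.7  7.9] rot err about bracket axes [112.91 123.16  -3.27]
 bracket in face: mid [ 13.4 -20.6  87.7] rotvec [113.38 122.49  -3.84]
w7.png corners [[223.3000030517578, 77.19999694824219], [483.1000061035156, 81.9000015258789], [463.1000061035156, 191.6999969482422], [340.0, 189.60000610351562]] res 394.09
 mid in tool mm [-4.5 42.4  1.3] rot err about bracket axes [118.6  118.74 -11.06]
 bracket in face: mid [ 11.9 -26.5  67.6] rotvec [117.17 120.47 -10.92]
w8.png corners [[216.60000610351562, 74.69999694824219], [495.1000061035156, 76.9000015258789], [468.5, 191.8000030517578], [340.5, 191.10000610351562]] res 406.48
 mid in tool mm [-3.6 41.   1.4] rot err about bracket axes [116.94 118.76 -21.85]
 bracket in face: mid [ 16.6 -26.   54.2] rotvec [116.03 119.38 -21.44]
```

```bash
sed -i "s/,16\],\[/,0],[/g; s/\[-40,22,16\]/[-40,22,0]/; s/; W=M@T/; T[:3,3]-=.016*T[:3,2]; W=M@T/" pnp.py; python3 pnp.py w5.png w7.png w8.png
```

```text
w5.png corners [[223.0, 76.9000015258789], [483.5, 81.9000015258789], [463.29998779296875, 192.1999969482422], [340.20001220703125, 189.8000030517578]] res 0.42
 mid in tool mm [-3.9 72.2 -0.6] rot err about bracket axes [-0.01 -0.57 -1.13]
 bracket in face: mid [-237.8  -87.1   52.2] rotvec [ 28.02  20.13 101.55]
w7.png corners [[223.3000030517578, 77.19999694824219], [483.1000061035156, 81.9000015258789], [463.1000061035156, 191.6999969482422], [340.0, 189.60000610351562]] res 0.11
 mid in tool mm [-4.9 74.4  1.4] rot err about bracket axes [ 0.18  0.57 -0.99]
 bracket in face: mid [ 11.5 -26.3  35.6] rotvec [0.35 0.83 0.51]
w8.png corners [[216.60000610351562, 74.69999694824219], [495.1000061035156, 76.9000015258789], [468.5, 191.8000030517578], [340.5, 191.10000610351562]] res 0.55
 mid in tool mm [-7.  72.8  1. ] rot err about bracket axes [-0.77  6.18 -0.48]
 bracket in face: mid [ 13.2 -26.4  22.4] rotvec [-0.79  5.94  0.3 ]
```

PnP shows the bracket tipped 5.9° about the face's y. The tip is nearly on the floor, the heel is on the board's top, and the part sits about 2 mm too far downslope. I'll lift it, flatten it, shift it upslope and try again.

```bash
cat > st2.py <<'E'
from pnp import *
import io,contextlib
def W_of(fn):
    with contextlib.redirect_stdout(io.StringIO()): return run(fn)
def status(W,G,rot=(0,0,0)):
    s=monitor.observe(); T=np.eye(4); T[:3,:3]=R.from_euler('xyz',s['tool_rot'],degrees=True).as_matrix(); T[:3,3]=s['position']
    Fr=faceR(); B=T@W; print('t %.2f'%s['t'],'bracket mid',((B[:3,3]-F0)@Fr*1000).round(1),'rot',R.from_matrix(Fr.T@B[:3,:3]).as_rotvec(degrees=True).round(2),'F',(Fr.T@s['wrist_force']).round(1),'M',(Fr.T@s['torque']).round(2),'op %.3f'%s['opening'])
    D=np.eye(4); D[:3,:3]=Fr@R.from_rotvec(rot,degrees=True).as_matrix(); D[:3,3]=F0+Fr@(np.array(G)/1000); Tt=D@np.linalg.inv(W)
    print('  world shift mm',((Tt[:3,3]-T[:3,3])*1000).round(1),'rot',R.from_matrix(Tt[:3,:3]@T[:3,:3].T).as_rotvec(degrees=True).round(2))
if __name__=='__main__':
    W=W_of(sys.argv[1]); status(W,[float(a) for a in sys.argv[2:5]])
E
python3 st2.py w8.png 15.2 -27.1 33
```

```text
t 12.58 bracket mid [ 13.3 -26.4  22.4] rot [-0.78  5.94  0.3 ] F [ 0.7 -2.4 10. ] M [-0.57  0.52  0.06] op 0.499
  world shift mm [-3.  10.   6.6] rot [-5.78 -1.59  0.13]
```

Lift along the normal first, then rotate.

>>> {"method": "step_arm", "body": {"series": [[[0,0.003,0.005,0,0,0,0.3],[-0.001,0.003,0.004,-2,-0.5,0,0.3],[-0.001,0.003,0,-2,-0.5,0,0.3],[-0.001,0.002,0,-1.8,-0.5,0,0.3]]]}}

```text
t: 12.92
position: [0.581, -0.1584, 0.1924]
tool_rot: [-89.6, -36.4, -82.2]
wrist_force: [-0.6, 1.0, -2.2]
opening: 0.496
```

```bash
python3 -c "
from h import *
grab('wrist','w9.png')"; python3 pnp.py w9.png; python3 st2.py w9.png 15.2 -27.1 30
```

```text
w9.png corners [[217.3000030517578, 69.69999694824219], [491.8999938964844, 76.5], [467.1000061035156, 190.39999389648438], [340.1000061035156, 189.6999969482422]] res 1.2
 mid in tool mm [-7.7 70.9 -0.2] rot err about bracket axes [-2.78  5.15 -1.15]
 bracket in face: mid [ 15.9 -29.   35.3] rotvec [-2.2  -1.22 -0.99]
t 12.97 bracket mid [ 14.6 -29.6  34.9] rot [-2.26 -1.23 -0.91] F [-2.1 -0.5 -1.6] M [-0.04  0.45  0.03] op 0.499
  world shift mm [ 0.2 -4.3 -3.2] rot [ 1.41 -1.33  1.92]
```

View pics/w9.png

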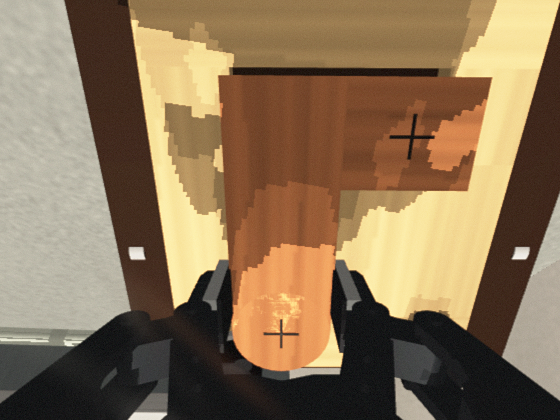

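The cutout's heel edge now shows behind the bracket, at row 68, columns 232–438. That gives a direct alignment check. I'll refit the bracket's heel line (row 76) without that edge and locate the cutout's corners.

```bash
sed -i 's/def run(fn):/def run(fn,h0=65):/; s/ecol(u,65,92)/ecol(u,h0,92)/' pnp.py
sed -i "s/return run(fn)/return run(fn,int(sys.argv[5]) if len(sys.argv)>5 else 65)/" st2.py
python3 - <<'E'
from pnp import *
run('w9.png',74)
d=load('w9.png'); g=d['frame'][:,:,0].astype(int)
for u in (260,300,400): print(u,g[60:80,u])
print(g[71,225:240],g[71,430:450])
Fr=faceR(); n=Fr[:,2]
for z in(.012,0): print(z,((onplane(d,[[232.5,67.5],[438.5,67.5],[335,67.5],[232.5,71],[438.5,71]],F0+z*n,n)-F0)@Fr*1000).round(1))
E
python3 st2.py w9.png 15.2 -27.1 30 74
```

```text
w9.png corners [[217.60000610351562, 74.5], [492.1000061035156, 75.80000305175781], [467.1000061035156, 190.39999389648438], [340.1000061035156, 189.6999969482422]] res 0.61
 mid in tool mm [-6.8 72.8  1.1] rot err about bracket axes [-0.73  4.66 -0.39]
 bracket in face: mid [ 17.  -27.7  33.6] rotvec [-0.2  -1.7  -0.12]
260 [142 140 143 140 143 146 143  77  28  34  26  33  31  31  38  87 115 121
 113 117]
300 [156 147 143 143 143 143 145  95  41  26  32  36  30  29  31  74 113 117
 120 119]
400 [156 155 154 155 156 151 156 158  65  36  29  33  28  34  32  37  78 127
 127 128]
[237 238 236 223 147 106 107  89  33  25  29  28  29  30  26] [ 28  30  28  29  34  34  28  41  64 105 109 107 107 105 101 103 106 103
 108 103]
0.012 [[-65.7 -48.6  12. ]
 [-66.1  39.4  12. ]
 [-65.9  -4.9  12. ]
 [-64.3 -48.7  12. ]
 [-64.7  39.7  12. ]]
0 [[-65.7 -50.1   0. ]
 [-66.2  44.7  -0. ]
 [-65.9  -3.1  -0. ]
 [-64.2 -50.2   0. ]
 [-64.7  44.9  -0. ]]
t 12.97 bracket mid [ 15.7 -28.3  33.1] rot [-0.25 -1.71 -0.04] F [-2.1 -0.5 -1.6] M [-0.04  0.45  0.03] op 0.499
  world shift mm [ 1.2 -2.8 -1.8] rot [1.72 0.02 0.16]
```

>>> {"method": "step_arm", "body": {"series": [[[0.001,-0.003,-0.002,1.7,0,0.1,0.3]]]}}

```text
t: 13.05
position: [0.5808, -0.1598, 0.188]
tool_rot: [-89.6, -34.6, -82.0]
wrist_force: [-2.2, -6.1, 6.4]
opening: 0.499
```

```bash
python3 st2.py w9.png 15.1 -26.9 28 74
```

```text
t 13.05 bracket mid [ 13.8 -27.8  29. ] rot [-0.07  0.04  0.11] F [ 8.2 -3.   2.7] M [-0.3  -1.41 -0.11] op 0.499
  world shift mm [ 1.  -1.5 -0.2] rot [-0.02 -0.12 -0.06]
```

>>> {"method": "step_arm", "body": {"series": [[[0.001,-0.002,-0.0005,0,0,0,0.3]]]}}

```text
t: 13.13
position: [0.5816, -0.1621, 0.1867]
tool_rot: [-89.7, -34.6, -81.9]
wrist_force: [-0.3, -0.8, -1.4]
opening: 0.493
```

```bash
python3 st2.py w9.png 15.1 -26.9 26 74
```

```text
t 13.13 bracket mid [ 15.1 -27.4  26.7] rot [-0.11  0.11  0.14] F [-0.  -0.4 -1.6] M [-0.01  0.42  0.01] op 0.493
  world shift mm [ 0.4 -0.2 -0.7] rot [-0.08 -0.18 -0.07]
```

>>> {"method": "step_arm", "body": {"series": [[[0.0005,-0.001,-0.0018,0,0,0,0.3]]]}}

```text
t: 13.22
position: [0.582, -0.1635, 0.1843]
tool_rot: [-89.7, -34.5, -81.9]
wrist_force: [-0.2, 0.5, -2.4]
opening: 0.495
```

```bash
python3 st2.py w9.png 15.1 -26.9 23 74
```

```text
t 13.22 bracket mid [ 15.1 -27.3  24. ] rot [-0.15  0.13  0.14] F [-1.7 -0.1 -1.8] M [0.03 0.35 0.04] op 0.495
  world shift mm [ 0.2 -0.3 -0.9] rot [-0.1  -0.22 -0.05]
```

Still free and going in.

>>> {"method": "step_arm", "body": {"series": [[[0,-0.001,-0.0018,0,0,0,0.3]]]}}

```text
t: 13.3
position: [0.5818, -0.1648, 0.1818]
tool_rot: [-89.8, -34.5, -81.9]
wrist_force: [-0.7, -0.2, -1.6]
opening: 0.495
```

```bash
python3 st2.py w9.png 15.1 -26.9 20 74
```

```text
t 13.30 bracket mid [ 14.9 -27.6  21.2] rot [-0.2   0.15  0.14] F [-0.7 -0.7 -1.5] M [-0.09  0.34 -0.02] op 0.495
  world shift mm [ 0.6 -0.5 -1. ] rot [-0.12 -0.26 -0.02]
```

>>> {"method": "step_arm", "body": {"series": [[[0.0005,-0.001,-0.0015,0,0,0,0.3]]]}}

```text
t: 13.38
position: [0.5821, -0.166, 0.1795]
tool_rot: [-89.9, -34.5, -81.9]
wrist_force: [0.6, -0.1, -0.1]
opening: 0.497
```

```bash
python3 st2.py w9.png 15.1 -26.9 18 74
```

```text
t 13.38 bracket mid [ 14.8 -27.6  18.6] rot [-0.26  0.17  0.15] F [ 0.1  0.6 -0.2] M [-0.1   0.38  0.03] op 0.497
  world shift mm [ 0.4 -0.3 -0.5] rot [-0.13 -0.32  0.  ]
```

>>> {"method": "step_arm", "body": {"series": [[[0.0003,-0.001,-0.001,0,0,0,0.3]]]}}

```text
t: 13.47
position: [0.5825, -0.1664, 0.1793]
tool_rot: [-89.9, -34.4, -82.0]
wrist_force: [-8.5, 18.0, 17.2]
opening: 0.499
```

```bash
python3 st2.py w9.png 15.1 -26.9 16 74
```

```text
t 13.47 bracket mid [ 15.1 -27.4  18.2] rot [-0.32  0.22  0.08] F [-7.8 -6.1 24.3] M [-1.52  1.27  0.04] op 0.499
  world shift mm [ 0.2 -0.9 -2. ] rot [-0.18 -0.34  0.1 ]
```

```bash
python3 - <<'E'
from h import *
d=grab('side','s10.png'); grab('wrist','w10.png')
a=d['frame'][130:230,270:390,::-1]
cv2.imwrite('pics/c10.png',cv2.resize(a,None,fx=6,fy=6,interpolation=2))
E
python3 pnp.py w10.png
```

```text
w10.png corners [[217.39999389648438, 73.30000305175781], [492.3999938964844, 75.5999984741211], [467.29998779296875, 190.60000610351562], [340.20001220703125, 189.89999389648438]] res 0.86
 mid in tool mm [-6.9 71.6  0.7] rot err about bracket axes [-1.57  4.58 -0.58]
 bracket in face: mid [ 15.  -27.7  19.6] rotvec [-1.13  0.12 -0.15]
```

View pics/w10.png

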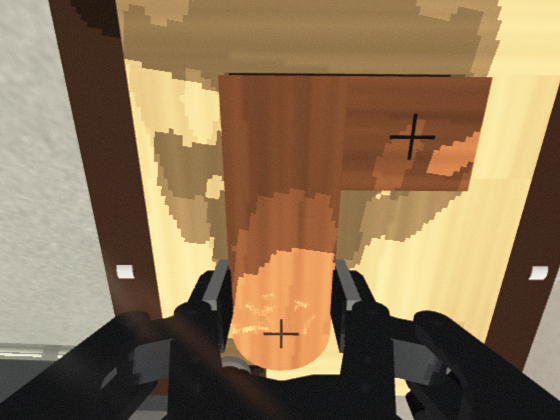

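View pics/c10.png

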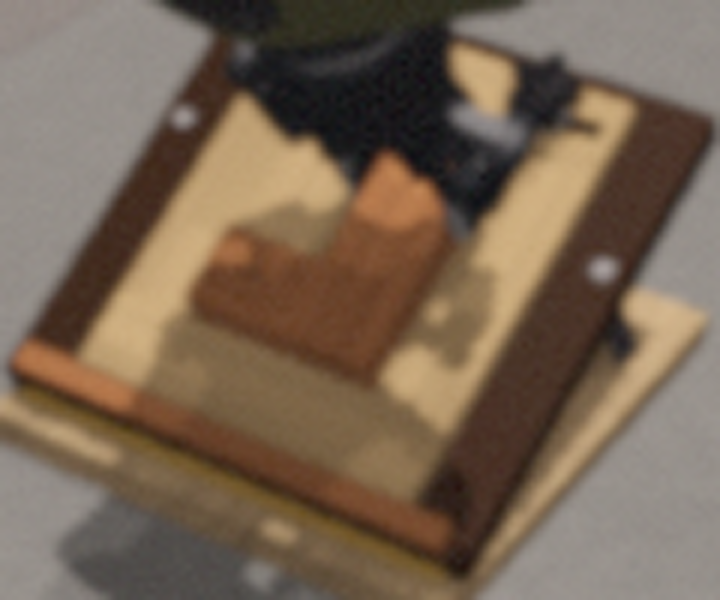

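>>> {"method": "step_arm", "body": {"series": [[[-0.0005,0.0005,-0.0005,0,0,0,0.3],[0,-0.001,-0.001,0,0,0,0.3]]]}}

```text
t: 13.73
position: [0.5826, -0.1661, 0.1793]
tool_rot: [-89.8, -34.5, -82.1]
wrist_force: [-5.0, 12.1, 9.6]
opening: 0.495
```

```bash
python3 st2.py w9.png 15.1 -26.9 16 74
```

```text
t 13.73 bracket mid [ 14.8 -27.1  18.3] rot [-0.24  0.21  0.02] F [-6.1 -3.4 14.6] M [-1.01  1.09  0.08] op 0.495
  world shift mm [ 0.1 -1.2 -2. ] rot [-0.18 -0.25  0.1 ]
```

Free travel down to a firm stop is consistent with the floor. I'll release and look.

>>> {"method": "step_arm", "body": {"series": [[[0,0,0,0,0,0,0.8],[0,0,0,0,0,0,1],[0,0,0,0,0,0,1],[0,0.008,0.014,0,0,0,1],[-0.002,0.015,0.024,0,0,0,1],[-0.002,0.02,0.03,0,0,0,1],[-0.002,0.02,0.03,1,0,0,1],[0,0,0,0,0,0,1]]]}}

```text
t: 14.4
position: [0.5746, -0.1034, 0.2774]
tool_rot: [-90.0, -33.4, -82.1]
wrist_force: [1.5, -0.3, 1.6]
opening: 1.001
```

Run:
```python
from h import *
d=grab('side','s11.png'); grab('wrist','w11.png')
a=d['frame'][130:230,270:390,::-1]
cv2.imwrite('pics/c11.png',cv2.resize(a,None,fx=6,fy=6,interpolation=2))
```

```text
(no output)
```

View pics/w11.png

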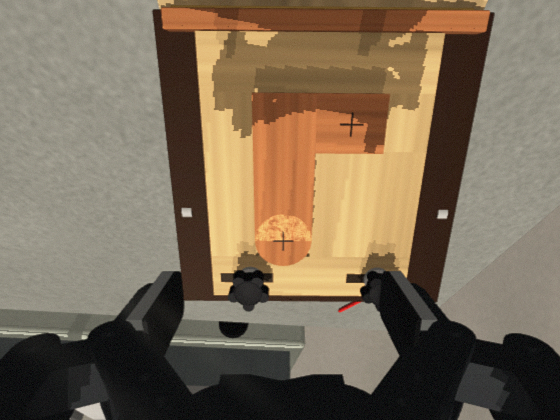

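View pics/c11.png

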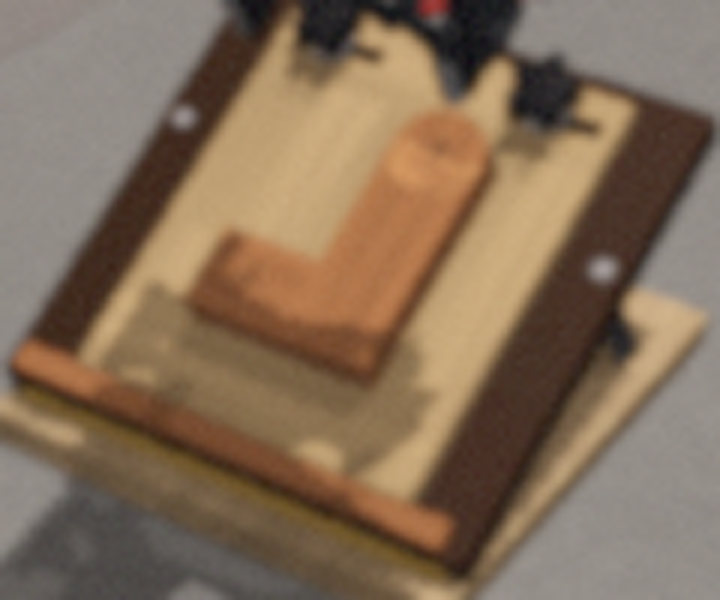

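```bash
cat > fin.py <<'E'
from pnp import *
fn=sys.argv[1]; b=eval(sys.argv[2]) # windows
d=load(fn); K=np.array(d['K']);M=np.array(d['mount'])
g=cv2.GaussianBlur(d['frame'],(3,3),0).astype(float); rb=g[:,:,2]/(g[:,:,0]+5)
def sub(r,a):
    r=np.abs(np.diff(r)); k=int(np.argmax(r)); w=r[max(0,k-2):k+3]; return a+max(0,k-2)+(w*np.arange(len(w))).sum()/w.sum()+.5
erow=lambda v,a,c:sub(rb[v,a:c],a); ecol=lambda u,a,c:sub(rb[a:c,u],a)
L={}
for k,(ty,rng,a,c) in b.items():
    L[k]=fl([(erow(i,a,c),i) if ty=='r' else (i,ecol(i,a,c)) for i in range(*rng,2)])
im=[X(L['heel'],L['outer']),X(L['heel'],L['toe']),X(L['shin'],L['toe']),X(L['shin'],L['inner'])]
tip=b['_tip'] if '_tip' in b else None
ob=np.array([[-80,-22,0],[-80,70,0],[-40,70,0],[-40,22,0]],float)/1000
im=np.array(im); Fr=faceR(); n=Fr[:,2]
print(im.round(1).tolist())
for z in(.028,.030,.032,.034,.036):
    P=(onplane(d,im,F0+z*n,n)-F0)@Fr*1000; print(z,P[:,:2].round(1).tolist(),'heel len %.2f'%np.linalg.norm(P[1]-P[0]),'toe %.2f'%np.linalg.norm(P[2]-P[1]))
E
python3 fin.py w11.png "dict(heel=('c',(262,380),85,102),outer=('r',(105,220),244,264),toe=('r',(100,146),375,398),shin=('c',(325,378),146,160),inner=('r',(165,222),305,325))"
python3 - <<'E'
import sys; sys.argv=['x','w11.png']
import os
src=open('f1.py').read()
from fit import *
rows('faceR',range(40,280,4),150,200,-1,0,0); rows('faceL',range(40,280,4),425,495,1,0,0); cols('back',range(310,340,4),292,308,1,0); rows('tm-',range(120,260,4),192,218,1,.012,0); rows('tm+',range(120,260,4),400,442,-1,.012,0)
E
```

```text
[[251.1999969482422, 92.0999984741211], [389.70001220703125, 93.0999984741211], [382.29998779296875, 153.5], [315.0, 153.0]]
0.028 [[-66.2, -49.4], [-66.3, 44.8], [-25.1, 44.4], [-25.1, -4.3]] heel len 94.16 toe 41.16
0.03 [[-66.2, -49.2], [-66.3, 44.2], [-25.5, 43.8], [-25.5, -4.5]] heel len 93.39 toe 40.82
0.032 [[-66.2, -49.1], [-66.3, 43.6], [-25.9, 43.2], [-25.8, -4.7]] heel len 92.61 toe 40.48
0.034 [[-66.2, -48.9], [-66.4, 43.0], [-26.2, 42.6], [-26.2, -4.9]] heel len 91.84 toe 40.14
0.036 [[-66.2, -48.7], [-66.4, 42.3], [-26.6, 42.0], [-26.5, -5.1]] heel len 91.06 toe 39.81
faceR 60 56 y@x=0 -120.28 slope 0.02 deg rms 0.79
faceL 60 58 y@x=0 120.43 slope -0.02 deg rms 0.38
back 8 8 x@y=0 120.40 slope 0.45 deg rms 0.11
tm- 35 35 y@x=0 -88.78 slope -0.04 deg rms 0.04
tm+ 35 35 y@x=0 82.72 slope 0.01 deg rms 0.04
```

The bracket looks seated: top-face scale matches a height of about 32 mm, and x is about 14 (resting on the lower wall, within the 1 mm play). As a check, I'll press lightly with closed fingers at the tip and heel to compare heights.

```bash
cat > pr.py <<'E'
from h import *
import sys
x,y,z=[float(a)/1000 for a in sys.argv[1:]]
fx,fy,n=faceR().T; togo(F0+x*fx+y*fy+(z+.073)*n,toolR(fx,-n))
s=monitor.observe(); T=R.from_euler('xyz',s['tool_rot'],degrees=True).as_matrix(); print('fingertip face mm',((s['position']+.073*T[:,1]-F0)@faceR()*1000).round(1),'F face',(faceR().T@s['wrist_force']).round(1))
E
python3 pr.py 48 -27 45
```

```text
t 14.5 pos [ 0.5728 -0.1045  0.2717] q [ -4.9  -1.5 109.9 -35.4  68.1  -0.3] F [0.7 0.6 0.1] op 0.997
shift mm [ 13.5 -75.7 -53.4] rotvec [ 3.34  0.   -0.4 ] rows>= 2.2 0.5
fingertip face mm [ 12.4 -30.8 129.7] F face [-0.4  0.7  0.3]
```

>>> {"method": "step_arm", "body": {"series": [[[0.004,-0.025,-0.01,1,0,0,0],[0.004,-0.022,-0.012,1.3,0,-0.4,0],[0.003,-0.015,-0.016,1,0,0,0],[0.001,-0.01,-0.015,0,0,0,0],[0,0,0,0,0,0,0],[0,0,0,0,0,0,0]]]}}

```text
t: 15.0
position: [0.5816, -0.1814, 0.2083]
tool_rot: [-90.6, -29.7, -82.3]
wrist_force: [0.2, -0.2, -0.2]
opening: 0.146
```

```bash
python3 pr.py 48 -27 36
```

```text
t 15.0 pos [ 0.5816 -0.1814  0.2083] q [-13.5   4.  110.2 -32.8  59.3  -5.5] F [ 0.2 -0.2 -0.2] op 0.146
shift mm [ 5.3 -3.3  2.3] rotvec [-0.2  -0.56  0.1 ] rows>= 0.2 0.1
fingertip face mm [ 43.1 -32.5  36. ] F face [ 0.1  0.2 -0.2]
```

>>> {"method": "step_arm", "body": {"series": [[[0.004,0,0,0,0,0,0],[0,0,0,0,0,0,0],[0,-0.001,-0.002,0,0,0,0]]]}}

```text
t: 15.25
position: [0.5851, -0.1817, 0.2057]
tool_rot: [-90.8, -29.7, -82.3]
wrist_force: [-8.6, 13.1, 15.8]
opening: -0.0
```

```bash
python3 pr.py 48 -27 32
```

```text
t 15.25 pos [ 0.5851 -0.1817  0.2057] q [-13.4   4.7 109.7 -32.9  59.3  -5.3] F [-8.6 13.1 15.8] op -0.0
shift mm [ 2.  -4.9  1.5] rotvec [-0.22 -0.73  0.14] rows>= 0.1 0.1
fingertip face mm [ 42.4 -29.2  33.3] F face [-4.3 -6.9 20.7]
```

>>> {"method": "step_arm", "body": {"series": [[[0,0.004,0.006,0,0,0,0],[-0.002,0.021,-0.01,0,0,0,0],[-0.003,0.021,-0.012,0,0,0,0],[-0.003,0.021,-0.012,0,0,0,0],[-0.001,0.016,-0.009,0,0,0,0],[0,0,0,0,0,0,0]]]}}

```text
t: 15.75
position: [0.5796, -0.0934, 0.1763]
tool_rot: [-89.8, -29.9, -82.6]
wrist_force: [-0.8, 0.2, -0.1]
opening: 0.002
```

```bash
python3 pr.py -50 -27 36
```

```text
t 15.75 pos [ 0.5796 -0.0934  0.1763] q [ -4.7   5.1 112.6 -34.2  60.2   4.6] F [-0.8  0.2 -0.1] op 0.002
shift mm [ -3.8  -7.2 -14.7] rotvec [-0.07  0.13 -0.03] rows>= 0.4 0.0
fingertip face mm [-48.5 -22.2  52. ] F face [-0.3 -0.8  0.1]
```

>>> {"method": "step_arm", "body": {"series": [[[-0.002,-0.004,-0.008,0,0,0,0],[-0.001,-0.003,-0.004,0,0,0,0]]]}}

```text
t: 15.92
position: [0.5782, -0.099, 0.1664]
tool_rot: [-89.6, -30.0, -82.5]
wrist_force: [0.1, -0.7, -1.4]
opening: -0.001
```

```bash
python3 pr.py -50 -27 34
```

```text
t 15.92 pos [ 0.5782 -0.099   0.1664] q [ -5.3   5.5 113.2 -34.7  58.7   4.8] F [ 0.1 -0.7 -1.4] op -0.001
shift mm [-2.2 -2.5 -6.5] rotvec [-0.02  0.39 -0.29] rows>= 0.2 0.1
fingertip face mm [-48.6 -23.9  40.7] F face [-0.1 -0.  -1.6]
```

>>> {"method": "step_arm", "body": {"series": [[[-0.001,-0.002,-0.0035,0,0,0,0],[0,-0.001,-0.002,0,0,0,0]]]}}

```text
t: 16.08
position: [0.5772, -0.1036, 0.1611]
tool_rot: [-89.5, -30.1, -82.6]
wrist_force: [-0.0, -0.1, 0.1]
opening: -0.002
```

```bash
python3 pr.py -50 -27 32
```

```text
t 16.08 pos [ 0.5772 -0.1036  0.1611] q [ -5.8   5.8 113.5 -35.   58.    4.9] F [-0.  -0.1  0.1] op -0.002
shift mm [-1.1  1.1 -3. ] rotvec [ 0.02  0.46 -0.24] rows>= 0.1 0.1
fingertip face mm [-47.4 -25.4  34. ] F face [ 0.1 -0.   0. ]
```

>>> {"method": "step_arm", "body": {"series": [[[0,0,-0.0015,0,0,0,0]]]}}

```text
t: 16.17
position: [0.5774, -0.1041, 0.1607]
tool_rot: [-89.4, -30.1, -82.7]
wrist_force: [-7.3, 12.3, 16.1]
opening: -0.001
```

```bash
python3 pr.py -50 -27 32
```

```text
t 16.17 pos [ 0.5774 -0.1041  0.1607] q [ -5.8   5.8 113.5 -35.   57.9   5. ] F [-7.3 12.3 16.1] op -0.001
shift mm [-1.3  1.6 -2.6] rotvec [-0.    0.5  -0.11] rows>= 0.1 0.1
fingertip face mm [-47.1 -25.3  33.4] F face [-3.3 -5.6 20.5]
```

Tip 33.3 mm and heel 33.4 mm at equal force, so it's flat. One reference touch on the template top beside it should read 20 mm lower.

>>> {"method": "step_arm", "body": {"series": [[[0,0.003,0.006,0,0,0,0],[-0.02,-0.002,0.002,0,0,0,0],[-0.02,-0.002,0,0,0,0,0],[-0.008,-0.004,-0.006,0,0,0,0],[0,-0.006,-0.01,0,0,0,0],[0,-0.002,-0.003,0,0,0,0]]]}}

```text
t: 16.67
position: [0.5308, -0.121, 0.1532]
tool_rot: [-88.8, -30.2, -83.2]
wrist_force: [-0.6, -0.6, -0.4]
opening: -0.001
```

```bash
python3 pr.py -47 -72 13
```

```text
t 16.67 pos [ 0.5308 -0.121   0.1532] q [ -8.2   0.6 119.8 -35.7  55.5   4.3] F [-0.6 -0.6 -0.4] op -0.001
shift mm [  2.3   0.6 -10. ] rotvec [0.08 1.02 0.06] rows>= 0.2 0.1
fingertip face mm [-41.4 -73.3  21.5] F face [ 0.2 -0.7 -0.6]
```

>>> {"method": "step_arm", "body": {"series": [[[0,-0.001,-0.005,0,1,0,0],[0,0,-0.002,0,0,0,0]]]}}

```text
t: 16.83
position: [0.5311, -0.1233, 0.1449]
tool_rot: [-90.2, -30.1, -82.6]
wrist_force: [-11.3, 12.1, 19.8]
opening: 0.003
```

```bash
python3 pr.py -47 -72 13
```

```text
t 16.83 pos [ 0.5311 -0.1233  0.1449] q [ -8.4   1.8 119.5 -35.8  55.7   4.1] F [-11.3  12.1  19.8] op 0.003
shift mm [ 2.   2.9 -1.8] rotvec [ 0.09 -0.13  0.16] rows>= 0.1 0.0
fingertip face mm [-43.7 -74.6  13.2] F face [-1.8 -9.6 23.9]
```

The difference is 20.1 mm, so the bracket is fully home. I'll retreat, take a last look and hand in.

>>> {"method": "step_arm", "body": {"series": [[[0,0.01,0.018,0,0,0,0],[0,0.015,0.026,0,0,0,0],[-0.005,0.018,0.03,0,0,0,0],[-0.005,0.018,0.03,0,0,0,0],[-0.005,0.018,0.03,0,0,0,0],[-0.005,0.018,0.03,0,0,0,0],[0,0,0,0,0,0,0],[0,0,0,0,0,0,0]]]}}

```text
t: 17.5
position: [0.5119, -0.0226, 0.3107]
tool_rot: [-90.8, -29.8, -82.4]
wrist_force: [0.6, -0.2, -0.7]
opening: 0.002
```

Run:
```python
from h import *
d=grab('side','s12.png'); e=grab('top','t12.png')
a=load('side0.png')['frame'].astype(int); b=d['frame'].astype(int)
for nm,(y0,y1,x0,x1) in dict(bottle=(150,225,200,240),offcut=(235,285,115,190),knife=(350,400,110,180),square=(110,140,320,375)).items(): print(nm,np.abs(a-b)[y0:y1,x0:x1].mean().round(1))
a=load('top0.png')['frame'].astype(int); b=e['frame'].astype(int)
for nm,(y0,y1,x0,x1) in dict(bottle=(85,140,270,310),offcut=(105,165,165,215),stock=(200,260,40,135),right=(75,120,465,560)).items(): print(nm,np.abs(a-b)[y0:y1,x0:x1].mean().round(1))
cv2.imwrite('pics/c12.png',np.hstack([d['frame'][100:330,190:400,::-1]]).repeat(2,0).repeat(2,1))
```

```text
bottle 7.6
offcut 7.4
knife 7.2
square 41.6
bottle 12.8
offcut 12.9
stock 12.7
right 13.6
```

View pics/c12.png

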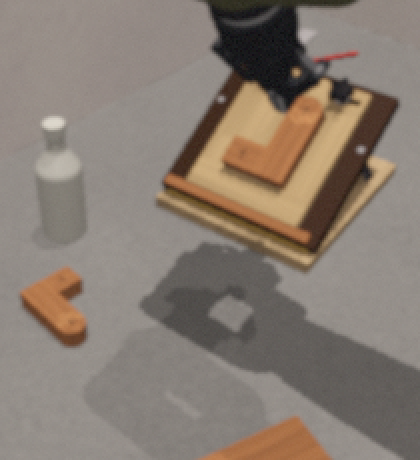

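```bash
python3 -c "
from bench import order
print(order.close_job())"
```

```text
the job is handed in; nothing more can be done
None
```

I seated the middle-sized bracket in the template's cutout, flat on the sloping face, let go of it and handed the job in at about 17.5 s. No verdict was reported.

**What I did:**
- I turned the bracket in two holds, with one regrasp on the bench, because the wrist joint's range did not allow the whole turn in one.
- The first insertion failed. The heel rode on the board and the bracket tipped about 6° in the grip, at under 30 N at the wrist.
- I lifted it, levelled it and moved it about 2 mm up the slope. It then slid freely down to a firm stop.

**Last checks:**
- **Flatness and depth:** finger touches on the bracket's top gave 33.3 mm at the tip and 33.4 mm at the heel. The template's top beside it read 13.2 mm, a difference of 20.1 mm against the 20 mm expected.
- **Position:** the camera puts the bracket's mid point at about x = 14 mm, y = -27 mm on the face (so s is about -3 mm), within a degree of straight.
- **Bystanders:** the top-view patches for the bottle, the offcut and both blade-like items differed only by image noise from the start. In the side view, one patch by the jig differed because the arm was in front of it.

**What disagreed:** my first estimate of the face from the fixed cameras was about 6 mm too low. The first touch and the wrist camera's scale corrected it. Absolute heights are still only good to about 1.3 mm, so I relied on the height difference.

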